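Plug the relay modules in and close the terminal cover

ROBOT

A 7-joint arm with a two-finger parallel gripper is mounted at the origin on a cart in front of the work surface, level with it; the furniture and walls round the work are solid. World frame = base frame: x ahead of the robot, y to its left, z up, the work surface at z = 0. Lengths are in m, angles in degrees, forces in N, time in s.
With the tool pointing down it reaches from about 0.425 to 0.875 m from the base axis. Payload 4.7 kg.
Tool frame: the origin (TCP) lies between the finger pads; the fingertips stand 17 mm ahead of it and the grasp point (between the pads) lies 2 mm behind it; z points along the fingers, y is the line along which they close (so a half turn about z gives the same grasp; the last joint's range is limited). The gripper opens to 87 mm and grips with 3 to 60 N. Pads are 19 mm wide; open, the fingers measure 117 mm over their backs; the gripper's body (75 mm by 190 mm) begins 51 mm behind the grasp point.
Start: joints at [72.198, 18.392, -4.016, 83.108, 1.295, 78.541, -3.26], TCP at [0.207, -0.616, 0.24] pointing down, gripper open.
Joint ranges: [-163.93, 163.93], [-17.29, 119.83], [-79.2, 71.16], [3.27, 140.29], [-89.18, 269.18], [5.43, 117.66], [-154.24, 154.24]. Speed limits (degrees/s): [147.25, 147.25, 180, 180, 180, 180, 180].

INTERFACE

Orientations are given as [roll, pitch, yaw] about the fixed x, y, z axes, in that order (R = Rz(yaw) Ry(pitch) Rx(roll)).
In Python, from cell import env, cams gives the robot as it stands.
- The arm moves only by the shell command python3 -m pendant 'ROWS' [FORCE]. ROWS is JSON, a list of rows, each an object of numbers: "tx", "ty", "tz": the shift along the tool's x, y, z each as a share of 0.05 m, from -1 to 1; "spin": the turn about the tool's z as a share of 4 degrees, from -1 to 1; "claw": the closure, from 0 (fully open) to 1 (shut). A call has 1 to 10 rows; each row shifts and turns the commanded pose from where the row before left it, along the tool's axes as they then stand; what a row does not reach is not made up. A row lasts 1/8 s, in which the tool goes at most 62.5 mm and 10.7 degrees, less where a joint would pass 70% of its speed; a pose out of reach is approached as far as the arm can. A call with a number of a shift or a turn outside -1 to 1 is refused whole. A call with a gripper value outside its range is refused whole. The fingers move at their own pace and stop on an object; FORCE is the grip in N (left out, the last holds). Time passes only in rows, so rows that do not move let the fingers close. It gives the time, the measured TCP pose, the force, the opening and the grip force at its end, in the units of the state.
- env.get_obs(): the state, without advancing time (a new reading comes with each control period).
- cams.read_camera(name): name is "scene" or "top" or "wrist"; returns the picture (400x640x3 uint8, red, green, blue); there is no depth.
- cams.camera_info(name): a dict with "fx", "fy", "cx", "cy" (pixels), "k1" (the pictures are not rectified: a ray, as slopes to the right and down, at radius r is drawn at 1 + k1 r^2 times it, then the intrinsics apply), "rvec" (rotation vector, rad) and "tvec" (3), from world to camera coordinates, as OpenCV has them. Camera axes: x right, y down, z forward; pixel columns grow to the right and rows downward; lengths in m; the calibration is good to about 2 mm. A picture is of the moment at which its call begins: read the wrist's pose just before it. camera_info takes no time and is no camera call; for the wrist camera it gives the pose at the moment of the call.
- env.sign_off(): hands the job in; it is judged then, once.
The state is a dict: "time_s": time; "qpos": joint angles; "joint_velocities": joint speeds; "effort": joint torques, N m; "tool_pos": TCP position; "tool_rot": TCP orientation; "force": force on the tool from outside, world axes, zero at the start; "wrist_torque": the same for the moment, N m; "grip_width": finger opening in m; "grasp_force": force on a finger pad.
Only numpy, scipy, OpenCV 4.12 (cv2) and the standard library are available. Lean on these libraries where they do the work, as an engineer would, in place of code of your own. Each camera call takes 0.05 s, during which the arm holds its last target. There are 200 camera calls.

TASK

Plug every relay module that stands on the worktop into a socket of the carrier, fully home, one to a socket; any free socket will do. Turn the terminal cover, which lies open side up, over and seat it open side down in the pocket of the terminal block. Leave the tape and the solder reel where they are.

Things in the scene. Friction and masses are not known exactly. Their poses are not given: they have to be found in the camera images.
- module0_c (a point): plug-in relay module (may be absent), upright on its plug at the start: black housing 56 (its x) x 40 (its y) x 54 mm high over a centred grey plug 44 x 28 mm, 16 mm long, with a small lead-in; 70 mm high in all, 140 g. Point: its centre, 35 mm above the plug's end. z points from plug to top, x along the 56 mm side. All modules are alike and go in either way round.
- module1_c (a point): plug-in relay module (may be absent), upright on its plug at the start: black housing 56 (its x) x 40 (its y) x 54 mm high over a centred grey plug 44 x 28 mm, 16 mm long, with a small lead-in; 70 mm high in all, 140 g. Point: its centre, 35 mm above the plug's end. z points from plug to top, x along the 56 mm side. All modules are alike and go in either way round.
- module2_c (a point): plug-in relay module (may be absent), upright on its plug at the start: black housing 56 (its x) x 40 (its y) x 54 mm high over a centred grey plug 44 x 28 mm, 16 mm long, with a small lead-in; 70 mm high in all, 140 g. Point: its centre, 35 mm above the plug's end. z points from plug to top, x along the 56 mm side. All modules are alike and go in either way round.
- module3_c (a point): plug-in relay module (may be absent), upright on its plug at the start: black housing 56 (its x) x 40 (its y) x 54 mm high over a centred grey plug 44 x 28 mm, 16 mm long, with a small lead-in; 70 mm high in all, 140 g. Point: its centre, 35 mm above the plug's end. z points from plug to top, x along the 56 mm side. All modules are alike and go in either way round.
- socket0 (a point): one of 4 sockets in a row (56 mm pitch along y) in the long grey fixed carrier (90 x 236 x 30 mm high), open upward, 47 (x) x 31 (y) mm, 20 mm deep, no catch. Point: centre of its mouth, on the carrier's top; z up, x across the row, as must be a module's 56 mm side. Any module fits; when home, its housing rests on the carrier's top and its centre is 19 mm above this point.
- socket1 (a point): one of 4 sockets in a row (56 mm pitch along y) in the long grey fixed carrier (90 x 236 x 30 mm high), open upward, 47 (x) x 31 (y) mm, 20 mm deep, no catch. Point: centre of its mouth, on the carrier's top; z up, x across the row, as must be a module's 56 mm side. Any module fits; when home, its housing rests on the carrier's top and its centre is 19 mm above this point.
- socket2 (a point): one of 4 sockets in a row (56 mm pitch along y) in the long grey fixed carrier (90 x 236 x 30 mm high), open upward, 47 (x) x 31 (y) mm, 20 mm deep, no catch. Point: centre of its mouth, on the carrier's top; z up, x across the row, as must be a module's 56 mm side. Any module fits; when home, its housing rests on the carrier's top and its centre is 19 mm above this point.
- socket3 (a point): one of 4 sockets in a row (56 mm pitch along y) in the long grey fixed carrier (90 x 236 x 30 mm high), open upward, 47 (x) x 31 (y) mm, 20 mm deep, no catch. Point: centre of its mouth, on the carrier's top; z up, x across the row, as must be a module's 56 mm side. Any module fits; when home, its housing rests on the carrier's top and its centre is 19 mm above this point.
- cover_c (a point): loose terminal cover: grey square cap 60 x 60 mm, 40 mm high, open on one side, walls and closed face 4 mm thick, about 70 g; lies open side up at the start. Point: its centre, 20 mm from the open side. z points out of the open side, x and y are square to the side walls.
- pocket (a point): square recess 65 x 65 mm, 10 mm deep, in the top of the fixed grey terminal block (96 x 96 x 20 mm). Point: centre of the recess floor, 10 mm below the block's top; z up, x and y along its sides. A terminal strip 30 x 36 mm, 12 mm high in its middle goes inside the cover. The seated cover's centre is 20 mm above this point; any quarter turn will do.
- tape_c (a point): bystander: black roll of electrical tape lying on the worktop near its right front, about 57 mm across, 19 mm high. Point: its centre
- solder_c (a point): bystander: reel of solder, about 68 mm long and 36 mm high, on the worktop near its left front. Point: its centre
- scope_corner (a point): near upper left corner of the tall fixed oscilloscope at the right, which runs from here back to the right and is 300 mm high: keep wrist and arm clear of it when tilting the hand there. A flat keyboard (at x 0.65 to 0.78 m) and a monitor (beyond x = 0.85 m, with its stand) lie behind the work
There are look-alikes about, which are no part of the job. What is shaped like the part that bears module2_c but turquoise is not meant.

How it is judged (in metres and radians):
At the end, for the whole second after the job is handed in: Every module present is upright (0.08 rad) in a socket, within 4 mm of its centre and 0.12 rad of its direction, down to within 3 mm; the cover is open side down (0.08 rad) in the pocket, within 6 mm of its centre, its rim within 4 mm of the floor (((horizontal distance between module0_c and socket0 below 0.004 m and z of module0_c in the frame of socket0 between 0.015 and 0.022 m and angle between module0_c's own z axis and vertical below 0.08 rad and angle between the x axis of module0_c and the x axis of socket0, either way round below 0.12 rad) or (horizontal distance between module0_c and socket1 below 0.004 m and z of module0_c in the frame of socket1 between 0.015 and 0.022 m and angle between module0_c's own z axis and vertical below 0.08 rad and angle between the x axis of module0_c and the x axis of socket1, either way round below 0.12 rad) or (horizontal distance between module0_c and socket2 below 0.004 m and z of module0_c in the frame of socket2 between 0.015 and 0.022 m and angle between module0_c's own z axis and vertical below 0.08 rad and angle between the x axis of module0_c and the x axis of socket2, either way round below 0.12 rad) or (horizontal distance between module0_c and socket3 below 0.004 m and z of module0_c in the frame of socket3 between 0.015 and 0.022 m and angle between module0_c's own z axis and vertical below 0.08 rad and angle between the x axis of module0_c and the x axis of socket3, either way round below 0.12 rad)) and ((horizontal distance between module1_c and socket0 below 0.004 m and z of module1_c in the frame of socket0 between 0.015 and 0.022 m and angle between module1_c's own z axis and vertical below 0.08 rad and angle between the x axis of module1_c and the x axis of socket0, either way round below 0.12 rad) or (horizontal distance between module1_c and socket1 below 0.004 m and z of module1_c in the frame of socket1 between 0.015 and 0.022 m and angle between module1_c's own z axis and vertical below 0.08 rad and angle between the x axis of module1_c and the x axis of socket1, either way round below 0.12 rad) or (horizontal distance between module1_c and socket2 below 0.004 m and z of module1_c in the frame of socket2 between 0.015 and 0.022 m and angle between module1_c's own z axis and vertical below 0.08 rad and angle between the x axis of module1_c and the x axis of socket2, either way round below 0.12 rad) or (horizontal distance between module1_c and socket3 below 0.004 m and z of module1_c in the frame of socket3 between 0.015 and 0.022 m and angle between module1_c's own z axis and vertical below 0.08 rad and angle between the x axis of module1_c and the x axis of socket3, either way round below 0.12 rad)) and ((horizontal distance between module2_c and socket0 below 0.004 m and z of module2_c in the frame of socket0 between 0.015 and 0.022 m and angle between module2_c's own z axis and vertical below 0.08 rad and angle between the x axis of module2_c and the x axis of socket0, either way round below 0.12 rad) or (horizontal distance between module2_c and socket1 below 0.004 m and z of module2_c in the frame of socket1 between 0.015 and 0.022 m and angle between module2_c's own z axis and vertical below 0.08 rad and angle between the x axis of module2_c and the x axis of socket1, either way round below 0.12 rad) or (horizontal distance between module2_c and socket2 below 0.004 m and z of module2_c in the frame of socket2 between 0.015 and 0.022 m and angle between module2_c's own z axis and vertical below 0.08 rad and angle between the x axis of module2_c and the x axis of socket2, either way round below 0.12 rad) or (horizontal distance between module2_c and socket3 below 0.004 m and z of module2_c in the frame of socket3 between 0.015 and 0.022 m and angle between module2_c's own z axis and vertical below 0.08 rad and angle between the x axis of module2_c and the x axis of socket3, either way round below 0.12 rad)) and ((horizontal distance between module3_c and socket0 below 0.004 m and z of module3_c in the frame of socket0 between 0.015 and 0.022 m and angle between module3_c's own z axis and vertical below 0.08 rad and angle between the x axis of module3_c and the x axis of socket0, either way round below 0.12 rad) or (horizontal distance between module3_c and socket1 below 0.004 m and z of module3_c in the frame of socket1 between 0.015 and 0.022 m and angle between module3_c's own z axis and vertical below 0.08 rad and angle between the x axis of module3_c and the x axis of socket1, either way round below 0.12 rad) or (horizontal distance between module3_c and socket2 below 0.004 m and z of module3_c in the frame of socket2 between 0.015 and 0.022 m and angle between module3_c's own z axis and vertical below 0.08 rad and angle between the x axis of module3_c and the x axis of socket2, either way round below 0.12 rad) or (horizontal distance between module3_c and socket3 below 0.004 m and z of module3_c in the frame of socket3 between 0.015 and 0.022 m and angle between module3_c's own z axis and vertical below 0.08 rad and angle between the x axis of module3_c and the x axis of socket3, either way round below 0.12 rad)) and horizontal distance between cover_c and pocket below 0.006 m and z of cover_c in the frame of pocket between 0.016 and 0.024 m and angle between cover_c's own z axis and vertical above 3.06 rad); the robot touches nothing.
It fails at once if the tape or the solder reel is moved by more than 3 cm (distance of any of tape_c, solder_c from where it was at the start of the episode above 0.03 m).
Of module0, module1, module2, module3 only 3 to 4 are there at a start; the rules pass over those that are not, and their reading is None.
At some moment in a run one of cover may be knocked a few centimetres aside while the robot is not near it.
It also fails if it takes over 192 s, if anything falls off the work surface, if the arm or the gripper's body presses on something with over 40 N, if the wrist force passes 120 N, or if a joint passes its speed limit or range.

## Working session

There is one attempt and no reset: what is moved stays moved. The work goes in short steps, Python scripts to look and compute and a shell command to move; the robot and the scene stay as the last step left them, time stands still between calls to the robot, and variables do not carry over. Pictures are saved under pics/ and viewed, at most 14 in all, crops included, and the job is handed in when it is done.

```bash
mkdir -p pics; ls
cat > h.py <<'E'
import numpy as np, cv2
from cell import env, cams
from scipy.spatial.transform import Rotation as R
def shot(n,f=None):
    im=cams.read_camera(n)
    if f: cv2.imwrite('pics/'+f,im[:,:,::-1])
    return im
def ray(info,u,v):
    x=(u-info['cx'])/info['fx'];y=(v-info['cy'])/info['fy']
    a,b=x,y
    for _ in range(30):
        s=1+info['k1']*(a*a+b*b);a,b=x/s,y/s
    M=cv2.Rodrigues(np.array(info['rvec'],float))[0];t=np.array(info['tvec'],float).ravel()
    return -M.T@t, M.T@np.array([a,b,1.])
def onz(info,u,v,z):
    c,d=ray(info,u,v); return c+d*(z-c[2])/d[2]
def proj(info,p):
    M=cv2.Rodrigues(np.array(info['rvec'],float))[0];q=M@np.array(p)+np.array(info['tvec'],float).ravel()
    a,b=q[:2]/q[2];s=1+info['k1']*(a*a+b*b)
    return info['fx']*a*s+info['cx'],info['fy']*b*s+info['cy']
E
python3 - <<'E'
from h import *
print(env.get_obs())
for n in('scene','top','wrist'):
    print(n,cams.camera_info(n)); shot(n,n+'0.png')
E
```

```text
pics
{'time_s': 0.0, 'qpos': array([72.19713455, 18.44143104, -4.01556019, 83.17558885,  1.29420619,
       78.5394987 , -3.258668  ]), 'joint_velocities': array([-0.08505485,  0.07503556,  0.06314708, -0.05221028, -0.04378061,
       -0.01762344,  0.02723812]), 'effort': array([ 4.98676254e-04, -4.91289675e+01, -4.03712187e-01, -3.12531531e+01,
       -6.38311403e-02,  4.38601209e-02,  1.63949699e-04]), 'tool_pos': array([ 0.20723114, -0.61553148,  0.23842857]), 'tool_rot': array([-1.79888680e+02,  4.90436844e-03,  1.86138360e+01]), 'force': array([-0.26742964, -0.60359403, -0.62059249]), 'wrist_torque': array([-0.02192084, -0.0136981 ,  0.03104278]), 'grasp_force': 0.0, 'grip_width': 0.08707501181300306}
scene {'fx': 485.4713949250084, 'fy': 485.4713949250084, 'cx': 307.74284514375444, 'cy': 203.3505080508802, 'k1': -0.040912972677466554, 'rvec': array([ 1.77638823, -1.02911066,  0.66859635]), 'tvec': array([-0.3041869 ,  0.3450021 ,  1.31629142])}
top {'fx': 512.7606013132046, 'fy': 512.7606013132046, 'cx': 320.71208015741354, 'cy': 199.98835115506347, 'k1': -0.11187213090536373, 'rvec': array([ 2.13436356, -2.14430931,  0.17100395]), 'tvec': array([-0.07088062,  0.54854324,  1.57820724])}
wrist {'fx': 344.8697251305778, 'fy': 344.8697251305778, 'cx': 318.55672126781343, 'cy': 198.30985763907475, 'k1': -0.047783546812135466, 'rvec': array([-2.37701818,  1.70852606,  0.22010661]), 'tvec': array([-0.6496246 , -0.02924104,  0.39003115])}
```

View pics/scene0.png

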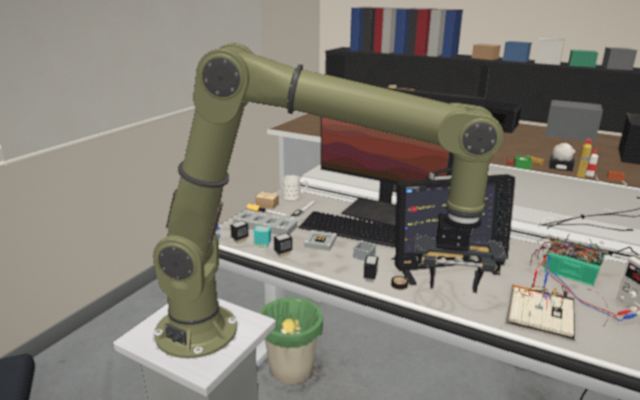

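View pics/top0.png

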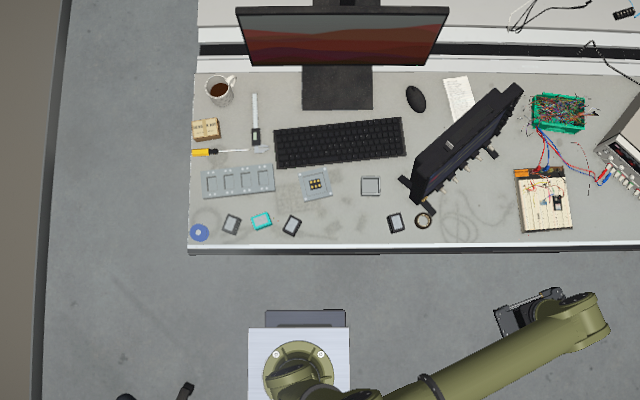

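The top view shows the carrier at (237,181), terminal block at (315,184) and cover at (370,186). The tape is at (423,220), the blue solder reel at (199,232) and the scope stands right of (410,180). Module candidates are (231,224), (291,225) and (396,222), all dark, plus (261,221), which is turquoise and so excluded. I'll check in an enlarged crop.

Run:
```python
from h import *
im=cv2.imread('pics/top0.png')
cv2.imwrite('pics/crop0.png',cv2.resize(im[150:250,185:445],(780,300),interpolation=cv2.INTER_CUBIC))
i=cams.camera_info('top')
for n,u,v,z in[('mA',231,224,.07),('mB',291,225,.07),('mC',396,222,.07),('turq',261,221,.07),('s_l',209,183,.03),('s_r',265,179,.03),('pocket',315,184,.02),('cover',370,186,.04),('tape',423,220,.02),('solder',199,232,.03),('scopecorner',415,200,.3)]: print(n,onz(i,u,v,z).round(3))
```

```text
mA [0.47  0.205 0.07 ]
mB [0.466 0.019 0.07 ]
mC [ 0.474 -0.306  0.07 ]
turq [0.479 0.112 0.07 ]
s_l [0.607 0.286 0.03 ]
s_r [0.62  0.105 0.03 ]
pocket [ 0.604 -0.055  0.02 ]
cover [ 0.593 -0.231  0.04 ]
tape [ 0.486 -0.401  0.02 ]
solder [0.449 0.314 0.03 ]
scopecorner [ 0.506 -0.325  0.3  ]
```

View pics/crop0.png

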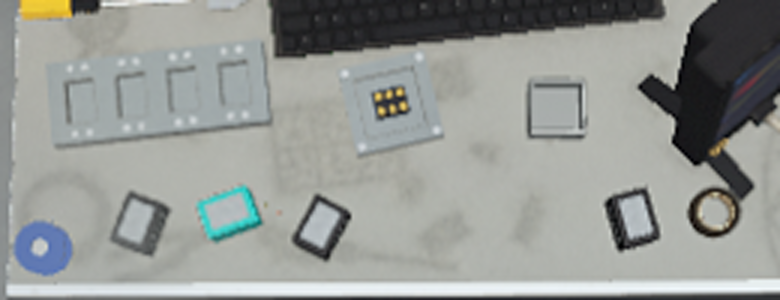

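The crop confirms turquoise at (230,212) is the look-alike; (140,222), (322,227) and (632,218) are dark modules, and all four sockets are free. The left module looks greyer than the others, so I'll check it from close by. The tool can't tilt, so I'll turn the cover over by pivoting it in the pads against the block edge. First I raise the arm and bring it over the work.

```bash
python3 -m pendant '[{"tz":-0.7},{"tz":-0.7},{"tz":-0.7}]' 10
python3 -m pendant '[{"tx":0.77,"ty":-0.8},{"tx":0.77,"ty":-0.8},{"tx":0.77,"ty":-0.8},{"tx":0.77,"ty":-0.8},{"tx":0.77,"ty":-0.8},{"tx":0.77,"ty":-0.8},{"tx":0.77,"ty":-0.8},{"tx":0.77,"ty":-0.8},{"tx":0.77,"ty":-0.8},{"tx":0.77,"ty":-0.8}]'
python3 -m pendant '[{"spin":1},{"spin":1},{"spin":1},{"spin":1},{"spin":0.65},{}]'
python3 - <<'E'
from h import *
i=cams.camera_info('wrist'); print(i); shot('wrist','w1.png'); print(env.get_obs()['qpos'].round(1),ray(i,320,200))
E
```

```text
{'fx': 344.8697251305778, 'fy': 344.8697251305778, 'cx': 318.55672126781343, 'cy': 198.30985763907475, 'k1': -0.047783546812135466, 'rvec': array([-2.3768916 ,  1.70849816,  0.21978259]), 'tvec': array([-0.64976069, -0.02922786,  0.3900099 ])}
[72.2 18.4 -4.  83.1  1.3 78.5 -3.3] (array([ 0.27344155, -0.59391477,  0.3842472 ]), array([-0.24225858, -0.08498299, -0.96650411]))invalid input at $[0]: expected keys tx, ty, tz, spin, claw
invalid input at $[0]: expected keys tx, ty, tz, spin, claw
invalid input at $[0]: expected keys tx, ty, tz, spin, claw
```

View pics/w1.png

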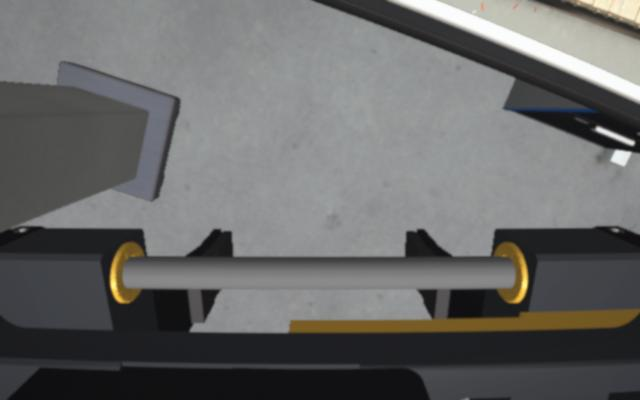

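All keys are needed in each row. The view shows only the floor, with the fingers at (215,270) and (420,270): the arm hasn't moved.

```bash
python3 -m pendant '[{"tx":0,"ty":0,"tz":-0.7,"spin":0,"claw":0},{"tx":0,"ty":0,"tz":-0.7,"spin":0,"claw":0},{"tx":0,"ty":0,"tz":-0.7,"spin":0,"claw":0}]' 10
python3 -m pendant '[{"tx":0.77,"ty":-0.8,"tz":0,"spin":0,"claw":0},{"tx":0.77,"ty":-0.8,"tz":0,"spin":0,"claw":0},{"tx":0.77,"ty":-0.8,"tz":0,"spin":0,"claw":0},{"tx":0.77,"ty":-0.8,"tz":0,"spin":0,"claw":0},{"tx":0.77,"ty":-0.8,"tz":0,"spin":0,"claw":0},{"tx":0.77,"ty":-0.8,"tz":0,"spin":0,"claw":0},{"tx":0.77,"ty":-0.8,"tz":0,"spin":0,"claw":0},{"tx":0.77,"ty":-0.8,"tz":0,"spin":0,"claw":0},{"tx":0.77,"ty":-0.8,"tz":0,"spin":0,"claw":0},{"tx":0.77,"ty":-0.8,"tz":0,"spin":0,"claw":0}]'
python3 -m pendant '[{"tx":0,"ty":0,"tz":0,"spin":1,"claw":0},{"tx":0,"ty":0,"tz":0,"spin":1,"claw":0},{"tx":0,"ty":0,"tz":0,"spin":1,"claw":0},{"tx":0,"ty":0,"tz":0,"spin":1,"claw":0},{"tx":0,"ty":0,"tz":0,"spin":0.65,"claw":0},{"tx":0,"ty":0,"tz":0,"spin":0,"claw":0}]'
python3 - <<'E'
from h import *
i=cams.camera_info('wrist'); shot('wrist','w1.png'); print(env.get_obs()['qpos'].round(1),ray(i,320,200))
E
```

```text
time_s: 0.57
tool_pos: [0.2073, -0.6158, 0.3454]
tool_rot: [-180.0, 0.0, 18.6]
force: [0.5, -0.2, 0.1]
grip_width: 0.0867
grasp_force: 0.0
time_s: 1.82
tool_pos: [0.445, -0.1123, 0.3446]
tool_rot: [180.0, -0.0, 18.6]
force: [0.3, -0.8, -0.2]
grip_width: 0.0869
grasp_force: 0.0
time_s: 2.58
tool_pos: [0.4445, -0.114, 0.3444]
tool_rot: [180.0, 0.0, 0.0]
force: [0.9, -0.2, 0.1]
grip_width: 0.0869
grasp_force: 0.0
[ 47.8  -6.6 -33.1  97.7  -3.6  87.9 -74.9] (array([ 0.51422381, -0.11394691,  0.48997698]), array([-0.25664779, -0.00479213, -0.9665146 ]))
```

View pics/w1.png

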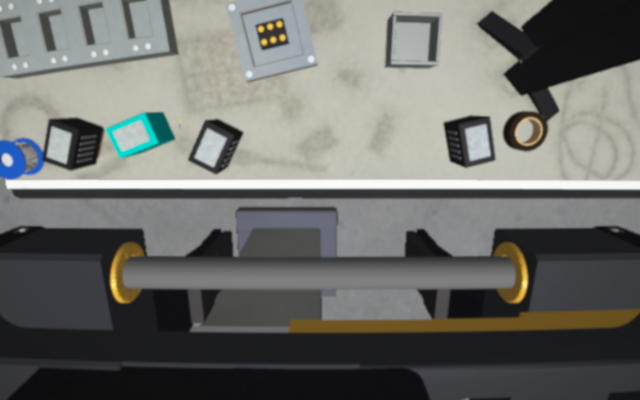

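The wrist view shows all three modules as black: (72,143), (215,145) and (468,140). Turquoise is at (140,133), the block at (270,37), the cover at (413,40), the tape at (525,130) and the scope corner area around (515,75). Next I measure everything from this picture.

```bash
cat >> h.py <<'E'
def rect(info,cnt,z):
    P=np.array([onz(info,*p,z)[:2] for p in cnt.reshape(-1,2)],np.float32)*1000
    c,s,a=cv2.minAreaRect(P)
    return np.round(c,1),np.round(s,1),round(a,1)
def modlabels(im,info,z=.07,lim=250):
    hsv=cv2.cvtColor(im,cv2.COLOR_RGB2HSV); out=[]
    dark=(hsv[:,:,2]<75).astype(np.uint8); dark[lim:]=0
    cs,h=cv2.findContours(dark,cv2.RETR_CCOMP,cv2.CHAIN_APPROX_NONE)
    for c,hh in zip(cs,h[0]):
        if hh[3]>=0 and cv2.contourArea(c)>150: out.append((cv2.moments(c)['m10']/cv2.moments(c)['m00'],cv2.moments(c)['m01']/cv2.moments(c)['m00'],rect(info,c,z)))
    return out
E
python3 - <<'E'
from h import *
i=cams.camera_info('wrist'); im=cv2.imread('pics/w1.png')[:,:,::-1].copy()
for m in modlabels(im,i,lim=175): print(m)
for n,u,v,z in [('cover',413,40,.04),('coverBL',388,67,.04),('coverBR',438,68,.04),('coverTL',392,12,.04),('coverTR',440,13,.04),('blockBL',249,81,.02),('blockBR',317,65,.02),('blockTL',228,3,.02),('carrBR',176,54,.03),('carrBL',0,76,.03)]: print(n,onz(i,u,v,z).round(4))
t=cv2.imread('pics/top0.png')
a=cv2.resize(t[70:230,385:535],(560,597),interpolation=cv2.INTER_CUBIC); cv2.imwrite('pics/sc.png',a)
E
```

```text
(210.22999817751045, 147.3398942956078, (array([468.6,  18. ]), array([31.8, 46.1]), 62.1))
(58.64840738486508, 144.74213836477986, (array([473.4, 209.6]), array([31.7, 45.8]), 70.1))
(477.34614690489076, 142.00776033207, (array([ 475.6, -308.3]), array([46.5, 32.6]), 14.4))
(528.4563802083334, 130.95377604166666, (array([ 489.8, -370.7]), array([38.3, 38.7]), 48.5))
cover [ 0.5967 -0.2294  0.04  ]
coverBL [ 0.565  -0.2001  0.04  ]
coverBR [ 0.5645 -0.2626  0.04  ]
coverTL [ 0.6281 -0.2023  0.04  ]
coverTR [ 0.6279 -0.2605  0.04  ]
blockBL [ 0.5498 -0.0236  0.02  ]
blockBR [ 0.5693 -0.1122  0.02  ]
blockTL [ 0.6438 -0.0011  0.02  ]
carrBR [0.5827 0.0657 0.03  ]
carrBL [0.5617 0.3077 0.03  ]
```

View pics/sc.png

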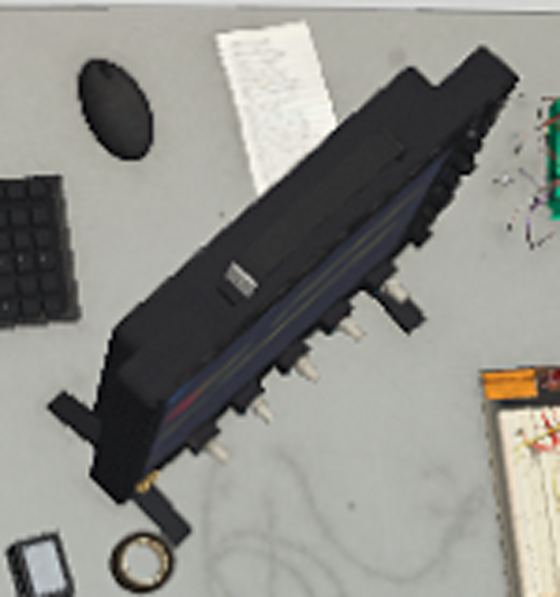

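The crop shows the scope's top face with near corners at crop (165,400) and (118,335), roughly (0.565,-0.36) and (0.61,-0.33). The right module has about 2.5 cm of clearance with the closing axis along its long side. I start with the middle module B, at yaw 62.

```bash
python3 -m pendant '[{"tx":0,"ty":0,"tz":0,"spin":-1,"claw":0},{"tx":0,"ty":0,"tz":0,"spin":-1,"claw":0},{"tx":0,"ty":0,"tz":0,"spin":-1,"claw":0},{"tx":0,"ty":0,"tz":0,"spin":-1,"claw":0},{"tx":0,"ty":0,"tz":0,"spin":-1,"claw":0},{"tx":0,"ty":0,"tz":0,"spin":-1,"claw":0},{"tx":0,"ty":0,"tz":0,"spin":-1,"claw":0},{"tx":0,"ty":0,"tz":0,"spin":-1,"claw":0}]' >/dev/null
python3 -m pendant '[{"tx":0,"ty":0,"tz":0,"spin":-1,"claw":0},{"tx":0,"ty":0,"tz":0,"spin":-1,"claw":0},{"tx":0,"ty":0,"tz":0,"spin":-1,"claw":0},{"tx":0,"ty":0,"tz":0,"spin":-1,"claw":0},{"tx":0,"ty":0,"tz":0,"spin":-1,"claw":0},{"tx":0,"ty":0,"tz":0,"spin":-1,"claw":0},{"tx":0,"ty":0,"tz":0,"spin":-1,"claw":0},{"tx":0,"ty":0,"tz":0,"spin":-0.5,"claw":0}]' >/dev/null
python3 -m pendant '[{"tx":0.64,"ty":-0.2,"tz":0.9,"spin":0,"claw":0},{"tx":0.64,"ty":-0.2,"tz":0.9,"spin":0,"claw":0},{"tx":0.64,"ty":-0.2,"tz":0.9,"spin":0,"claw":0},{"tx":0.64,"ty":-0.2,"tz":0.9,"spin":0,"claw":0},{"tx":0,"ty":0,"tz":0,"spin":0,"claw":0}]'
cat >> h.py <<'E'
def tool(dxy):
    o=env.get_obs();y=np.radians(o['tool_rot'][2]);d=np.array(dxy)-o['tool_pos'][:2]
    return 'pos',o['tool_pos'].round(4),'yaw',o['tool_rot'][2].round(1),'tool dx,dy mm',(1000*(d@[np.cos(y),np.sin(y)])).round(1),(1000*(d@[np.sin(y),-np.cos(y)])).round(1)
def look(z=.07,lim=250,f=None):
    i=cams.camera_info('wrist'); im=shot('wrist',f)
    for u,v,r in modlabels(im,i,z,lim):
        if min(r[1])>20 and max(r[1])<70: print(round(u),round(v),r,tool(np.array(r[0])/1000))
E
python3 - <<'E'
from h import *
look(f='w2.png')
E
```

```text
time_s: 5.25
tool_pos: [0.4668, 0.0206, 0.1614]
tool_rot: [-179.6, 0.1, 62.3]
force: [0.3, 0.2, 1.3]
grip_width: 0.087
grasp_force: 0.0
318 209 (array([467.2,  19.9]), array([34.3, 48.4]), 61.8) ('pos', array([0.4683, 0.0187, 0.1634]), 'yaw', np.float64(62.2), 'tool dx,dy mm', np.float64(0.5), np.float64(-1.6))
```

```bash
python3 -m pendant '[{"tx":0,"ty":-0.03,"tz":0.6,"spin":0.1,"claw":0},{"tx":0,"ty":0,"tz":0.6,"spin":0,"claw":0},{"tx":0,"ty":0,"tz":0.6,"spin":0,"claw":0},{"tx":0,"ty":0,"tz":0.6,"spin":0,"claw":0},{"tx":0,"ty":0,"tz":0,"spin":0,"claw":0},{"tx":0,"ty":0,"tz":0,"spin":0,"claw":1},{"tx":0,"ty":0,"tz":0,"spin":0,"claw":1},{"tx":0,"ty":0,"tz":0,"spin":0,"claw":1},{"tx":0,"ty":0,"tz":0,"spin":0,"claw":1},{"tx":0,"ty":0,"tz":0,"spin":0,"claw":1}]' 25
python3 -m pendant '[{"tx":0,"ty":0,"tz":0,"spin":0,"claw":1},{"tx":0,"ty":0,"tz":0,"spin":0,"claw":1},{"tx":0,"ty":0,"tz":0,"spin":0,"claw":1},{"tx":0,"ty":0,"tz":-0.8,"spin":-1,"claw":1},{"tx":0,"ty":0,"tz":-0.8,"spin":-1,"claw":1},{"tx":0,"ty":0,"tz":-0.8,"spin":-1,"claw":1},{"tx":0,"ty":0,"tz":-0.8,"spin":-1,"claw":1},{"tx":0,"ty":0,"tz":0,"spin":-1,"claw":1},{"tx":0,"ty":0,"tz":0,"spin":-1,"claw":1},{"tx":0,"ty":0,"tz":0,"spin":-1,"claw":1}]'
python3 - <<'E'
from h import *
i=cams.camera_info('wrist');shot('wrist','w3.png');print(tool([.6,.2]))
E
```

```text
time_s: 6.55
tool_pos: [0.4684, 0.0184, 0.0451]
tool_rot: [180.0, 0.0, 61.6]
force: [-0.9, 0.1, 4.7]
grip_width: 0.0558
grasp_force: 25.0
time_s: 7.8
tool_pos: [0.4675, 0.0184, 0.2039]
tool_rot: [-179.9, 0.0, 89.7]
force: [-0.3, 0.0, -1.4]
grip_width: 0.0556
grasp_force: 25.0
('pos', array([0.4675, 0.0184, 0.2038]), 'yaw', np.float64(89.9), 'tool dx,dy mm', np.float64(181.9), np.float64(132.1))
```

View pics/w3.png

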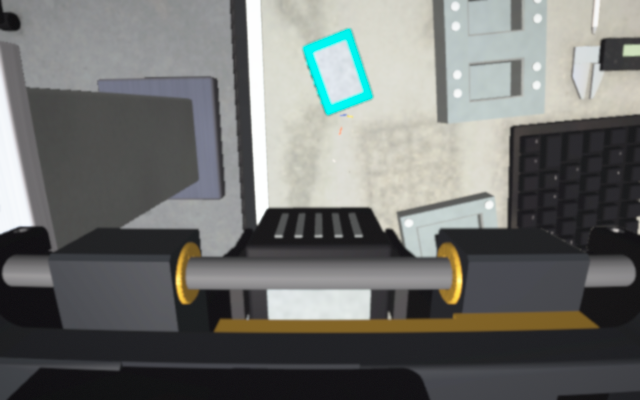

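Module B is held squarely (opening 55.6 mm, label under the bar at (325,305)). The carrier's right end is at (490,60). Next I go over the carrier and measure its sockets.

```bash
python3 -m pendant '[{"tx":0.56,"ty":0.66,"tz":-0.5,"spin":-1,"claw":1},{"tx":0.56,"ty":0.66,"tz":-0.5,"spin":-0.2,"claw":1},{"tx":0.56,"ty":0.66,"tz":-0.5,"spin":0,"claw":1},{"tx":0.56,"ty":0.66,"tz":-0.5,"spin":0,"claw":1},{"tx":0,"ty":0,"tz":0,"spin":0,"claw":1},{"tx":0,"ty":0,"tz":0,"spin":0,"claw":1}]'
python3 - <<'E'
from h import *
i=cams.camera_info('wrist');im=shot('wrist','w4.png');print(tool([.6,.2]))
g=cv2.cvtColor(im,cv2.COLOR_RGB2HSV)
np.save('info4.npy',i,allow_pickle=True)
E
```

```text
time_s: 8.6
tool_pos: [0.5933, 0.1367, 0.3032]
tool_rot: [-179.9, 0.0, 94.4]
force: [0.2, -0.5, -2.5]
grip_width: 0.0557
grasp_force: 25.0
('pos', array([0.5931, 0.136 , 0.3032]), 'yaw', np.float64(94.3), 'tool dx,dy mm', np.float64(63.3), np.float64(11.7))
```

View pics/w4.png

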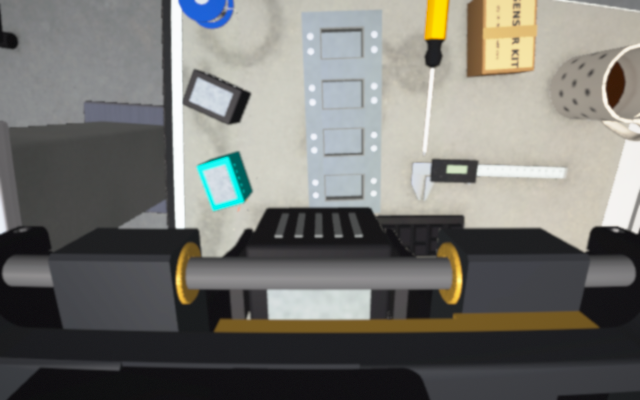

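Sockets are visible at (341,43), (342,87), (343,142) and (343,187), with the held module at (315,235). I read the mouth edges from intensity profiles.

Run:
```python
from h import *
g=cv2.cvtColor(cv2.imread('pics/w4.png'),cv2.COLOR_BGR2GRAY).astype(int)
print('col330-355 rows0-207',g[0:208,332:352].mean(1).astype(int).tolist())
for r in(43,87,142): print(r,g[r-5:r+6,296:392].mean(0).astype(int).tolist())
```

```text
col330-355 rows0-207 [194, 194, 194, 194, 194, 194, 194, 195, 195, 193, 188, 181, 178, 178, 178, 179, 179, 179, 179, 179, 180, 180, 180, 180, 181, 179, 172, 156, 131, 101, 88, 109, 146, 172, 182, 183, 184, 184, 185, 185, 185, 185, 185, 185, 185, 185, 185, 185, 186, 186, 186, 187, 187, 187, 187, 186, 183, 177, 174, 180, 184, 185, 185, 185, 185, 185, 185, 186, 186, 186, 186, 186, 187, 187, 188, 188, 188, 185, 176, 159, 142, 148, 170, 183, 187, 187, 187, 187, 188, 188, 188, 189, 188, 189, 188, 188, 188, 188, 188, 188, 188, 188, 188, 188, 188, 188, 186, 180, 175, 179, 185, 187, 187, 187, 187, 187, 187, 187, 187, 187, 187, 187, 188, 188, 188, 188, 187, 182, 176, 179, 187, 189, 190, 189, 189, 189, 189, 189, 190, 190, 190, 190, 190, 190, 190, 191, 191, 191, 190, 189, 188, 184, 168, 137, 121, 143, 169, 183, 188, 189, 189, 189, 189, 189, 189, 189, 189, 189, 189, 189, 190, 190, 189, 186, 180, 181, 187, 189, 190, 189, 189, 189, 188, 189, 188, 188, 188, 188, 188, 188, 188, 188, 188, 188, 183, 163, 124, 94, 98, 127, 160, 179, 187, 189, 189, 183, 159, 109]
43 [197, 197, 197, 198, 198, 197, 193, 18
[... 711 characters left out ...]
 187, 186, 186, 186, 186, 186, 186, 187, 187, 186, 183, 170, 146, 137, 155, 173, 182, 185, 186, 186, 188, 193, 205, 215, 220, 220, 217, 209, 198, 190, 186, 185, 181, 176, 174, 175, 178, 181, 183, 185, 187, 190, 192]
142 [201, 200, 198, 195, 192, 189, 187, 186, 185, 186, 188, 190, 191, 192, 195, 200, 205, 209, 209, 206, 200, 193, 190, 190, 190, 188, 183, 176, 178, 185, 189, 190, 190, 190, 190, 190, 190, 189, 189, 190, 190, 190, 191, 191, 190, 190, 190, 190, 189, 189, 190, 190, 191, 191, 191, 190, 190, 189, 188, 187, 186, 185, 185, 183, 173, 147, 132, 151, 173, 184, 187, 188, 188, 188, 191, 196, 202, 206, 206, 203, 196, 189, 186, 187, 190, 196, 201, 202, 202, 203, 204, 204, 204, 204, 205, 205]
```

Run:
```python
from h import *
i=np.load('info4.npy',allow_pickle=True).item()
E={0:(26.8,58),1:(78,108),2:(128,156),3:(174.5,199.5)}
L={0:320.5,1:321.8,2:323.2}; Rr={0:363.3,1:363.3,2:363.5}
for k,(a,b) in E.items():
    p=onz(i,342,a,.03);q=onz(i,342,b,.03); print(k,'y',p[:2].round(4),q[:2].round(4),'mid',((p+q)/2)[:2].round(4),'len',np.linalg.norm(p-q).round(4))
for k in L:
    v=sum(E[k])/2; p=onz(i,L[k],v,.03);q=onz(i,Rr[k],v,.03); print(k,'x',p[:2].round(4),q[:2].round(4),'mid',((p+q)/2)[:2].round(4),'len',np.linalg.norm(p-q).round(4))
```

```text
0 y [0.608  0.2964] [0.611  0.2632] mid [0.6095 0.2798] len 0.0333
1 y [0.613  0.2414] [0.6161 0.2077] mid [0.6145 0.2246] len 0.0338
2 y [0.6182 0.1846] [0.6213 0.1512] mid [0.6198 0.1679] len 0.0335
3 y [0.6234 0.1284] [0.6264 0.0966] mid [0.6249 0.1125] len 0.0319
0 x [0.5852 0.2781] [0.6336 0.2819] mid [0.6094 0.28  ] len 0.0485
1 x [0.591  0.2229] [0.6393 0.2267] mid [0.6152 0.2248] len 0.0485
2 x [0.5972 0.1663] [0.6456 0.1701] mid [0.6214 0.1682] len 0.0486
```

Run:
```python
from h import *
i=np.load('info4.npy',allow_pickle=True).item()
g=cv2.cvtColor(cv2.imread('pics/w4.png'),cv2.COLOR_BGR2GRAY).astype(int)
print(g[203:256,300:307].mean(1).astype(int).tolist(), g[203:256,268:273].mean(1).astype(int).tolist())
p0=np.array([.5931,.136,.3032]);y=np.radians(94.3)
X=np.array([np.cos(y),np.sin(y),0])
for x in(.018,.02,.022):
    print(x,[np.round(proj(i,p0+X*x+np.array([0,0,h])),1) for h in(.025,-.029)], np.round(proj(i,p0+X*(x-.004)+np.array([0,0,.025])),1))
```

```text
[196, 192, 184, 161, 116, 63, 29, 22, 25, 35, 49, 60, 64, 63, 62, 61, 60, 59, 58, 57, 57, 56, 55, 53, 52, 51, 50, 50, 48, 47, 49, 57, 70, 72, 54, 32, 23, 21, 22, 22, 24, 27, 32, 37, 41, 46, 51, 56, 59, 59, 59, 59, 59] [194, 193, 188, 173, 136, 84, 38, 23, 22, 22, 22, 22, 21, 22, 22, 22, 22, 22, 22, 21, 22, 22, 22, 22, 22, 22, 21, 22, 22, 21, 22, 22, 22, 22, 22, 22, 22, 21, 21, 22, 23, 27, 31, 37, 42, 48, 54, 60, 63, 64, 63, 63, 63]
0.018 [array([315.2, 249.4]), array([316.3, 208.8])] [315.2 259.1]
0.02 [array([315.2, 244.4]), array([316.3, 205.1])] [315.2 254.3]
0.022 [array([315.1, 239.4]), array([316.3, 201.5])] [315.2 249.4]
```

```bash
python3 -m pendant '[{"tx":0,"ty":0,"tz":0.2,"spin":-0.45,"claw":1},{"tx":-0.26,"ty":0.315,"tz":0.8,"spin":0,"claw":1},{"tx":-0.26,"ty":0.315,"tz":0.8,"spin":0,"claw":1},{"tx":0,"ty":0,"tz":0.8,"spin":0,"claw":1},{"tx":0,"ty":0,"tz":0.8,"spin":0,"claw":1},{"tx":0,"ty":0,"tz":0.6,"spin":0,"claw":1},{"tx":0,"ty":0,"tz":0,"spin":0,"claw":1},{"tx":0,"ty":0,"tz":0,"spin":0,"claw":1},{"tx":0,"ty":0,"tz":0,"spin":0,"claw":1}]'
python3 -c "
from h import *
print(tool([.6272,.1133]))"
```

```text
time_s: 9.78
tool_pos: [0.6291, 0.1148, 0.1064]
tool_rot: [179.8, 0.0, 96.2]
force: [0.3, -0.1, -1.6]
grip_width: 0.0563
grasp_force: 25.0
('pos', array([0.6291, 0.1148, 0.1064]), 'yaw', np.float64(96.2), 'tool dx,dy mm', np.float64(-1.3), np.float64(-2.0))
```

```bash
python3 -m pendant '[{"tx":-0.026,"ty":-0.04,"tz":0.3,"spin":0,"claw":1},{"tx":0,"ty":0,"tz":0.2,"spin":0,"claw":1},{"tx":0,"ty":0,"tz":0,"spin":0,"claw":1},{"tx":0,"ty":0,"tz":0,"spin":0,"claw":1}]'
python3 -m pendant '[{"tx":0,"ty":0,"tz":0.1,"spin":0,"claw":1},{"tx":0,"ty":0,"tz":0.1,"spin":0,"claw":1},{"tx":0,"ty":0,"tz":0,"spin":0,"claw":1}]'
python3 -c "
from h import *
print(tool([.6272,.1133]))"
```

```text
time_s: 10.28
tool_pos: [0.6262, 0.1133, 0.0794]
tool_rot: [-180.0, -0.0, 96.2]
force: [-1.0, -0.0, -1.6]
grip_width: 0.056
grasp_force: 25.0
time_s: 10.65
tool_pos: [0.6258, 0.113, 0.0689]
tool_rot: [-179.9, 0.0, 96.2]
force: [-0.3, 1.3, -0.5]
grip_width: 0.0557
grasp_force: 25.0
('pos', array([0.6258, 0.113 , 0.0689]), 'yaw', np.float64(96.2), 'tool dx,dy mm', np.float64(0.1), np.float64(1.4))
```

```bash
python3 -m pendant '[{"tx":0,"ty":0,"tz":0.1,"spin":0,"claw":1},{"tx":0,"ty":0,"tz":0.08,"spin":0,"claw":1},{"tx":0,"ty":0,"tz":0,"spin":0,"claw":1},{"tx":0,"ty":0,"tz":0,"spin":0,"claw":1}]'
python3 -m pendant '[{"tx":0,"ty":0,"tz":0.04,"spin":0,"claw":1},{"tx":0,"ty":0,"tz":0,"spin":0,"claw":1}]'
```

```text
time_s: 11.15
tool_pos: [0.6262, 0.1132, 0.0605]
tool_rot: [180.0, 0.0, 96.2]
force: [-0.5, -0.5, -2.1]
grip_width: 0.0559
grasp_force: 25.0
time_s: 11.4
tool_pos: [0.6266, 0.1133, 0.0592]
tool_rot: [180.0, 0.0, 96.2]
force: [-0.8, -0.8, 2.4]
grip_width: 0.0561
grasp_force: 25.0
```

```bash
python3 -m pendant '[{"tx":0,"ty":0,"tz":0.03,"spin":0,"claw":1},{"tx":0,"ty":0,"tz":0,"spin":0,"claw":1},{"tx":0,"ty":0,"tz":0,"spin":0,"claw":0},{"tx":0,"ty":0,"tz":0,"spin":0,"claw":0},{"tx":0,"ty":0,"tz":0,"spin":0,"claw":0}]'
python3 -m pendant '[{"tx":0,"ty":0,"tz":-0.7,"spin":0,"claw":0},{"tx":0,"ty":0,"tz":-0.7,"spin":0,"claw":0},{"tx":0,"ty":0,"tz":-0.7,"spin":0,"claw":0},{"tx":0,"ty":0,"tz":0,"spin":1,"claw":0},{"tx":0,"ty":0,"tz":0,"spin":1,"claw":0},{"tx":0,"ty":0,"tz":0,"spin":1,"claw":0},{"tx":0,"ty":0,"tz":0,"spin":1,"claw":0},{"tx":0,"ty":0,"tz":0,"spin":1,"claw":0},{"tx":0,"ty":0,"tz":0,"spin":1,"claw":0},{"tx":0,"ty":0,"tz":0,"spin":0.5,"claw":0}]'
python3 -m pendant '[{"tx":0.19,"ty":-0.88,"tz":0,"spin":0,"claw":0},{"tx":0.19,"ty":-0.88,"tz":0,"spin":0,"claw":0},{"tx":0.19,"ty":-0.88,"tz":0,"spin":0,"claw":0},{"tx":0.19,"ty":-0.88,"tz":0,"spin":0,"claw":0},{"tx":0,"ty":0,"tz":0,"spin":0,"claw":0},{"tx":0,"ty":0,"tz":0,"spin":0,"claw":0}]'
python3 -c "
from h import *
look(f='w5.png')"
```

```text
time_s: 12.02
tool_pos: [0.6261, 0.1131, 0.0567]
tool_rot: [-180.0, -0.0, 96.2]
force: [0.1, 0.7, -0.2]
grip_width: 0.0783
grasp_force: 0.0
time_s: 13.28
tool_pos: [0.6261, 0.1132, 0.1617]
tool_rot: [-180.0, 0.0, 70.2]
force: [0.3, 0.7, -0.6]
grip_width: 0.0869
grasp_force: 0.0
time_s: 14.02
tool_pos: [0.474, 0.208, 0.1622]
tool_rot: [179.9, 0.0, 70.2]
force: [0.3, -0.9, 0.4]
grip_width: 0.087
grasp_force: 0.0
313 206 (array([471.9, 211.1]), array([33.5, 48. ]), 70.1) ('pos', array([0.4744, 0.2077, 0.1621]), 'yaw', np.float64(70.1), 'tool dx,dy mm', np.float64(2.4), np.float64(-3.5))
```

```bash
python3 -m pendant '[{"tx":0.03,"ty":-0.06,"tz":0.6,"spin":0,"claw":0},{"tx":0,"ty":0,"tz":0.6,"spin":0,"claw":0},{"tx":0,"ty":0,"tz":0.6,"spin":0,"claw":0},{"tx":0,"ty":0,"tz":0.54,"spin":0,"claw":0},{"tx":0,"ty":0,"tz":0,"spin":0,"claw":0},{"tx":0,"ty":0,"tz":0,"spin":0,"claw":1},{"tx":0,"ty":0,"tz":0,"spin":0,"claw":1},{"tx":0,"ty":0,"tz":0,"spin":0,"claw":1},{"tx":0,"ty":0,"tz":0,"spin":0,"claw":1},{"tx":0,"ty":0,"tz":0,"spin":0,"claw":1}]' 25
python3 -m pendant '[{"tx":0,"ty":0,"tz":-0.8,"spin":0,"claw":1},{"tx":0,"ty":0,"tz":-0.8,"spin":-1,"claw":1},{"tx":0,"ty":0,"tz":-0.8,"spin":-1,"claw":1},{"tx":0,"ty":0,"tz":-0.6,"spin":-1,"claw":1},{"tx":0,"ty":0,"tz":0,"spin":-1,"claw":1},{"tx":0,"ty":0,"tz":0,"spin":-1,"claw":1},{"tx":0,"ty":0,"tz":0,"spin":-1,"claw":1},{"tx":0,"ty":0,"tz":0,"spin":-0.5,"claw":1},{"tx":0,"ty":0,"tz":0,"spin":0,"claw":1}]'
python3 - <<'E'
from h import *
i=cams.camera_info('wrist');im=shot('wrist','w6.png');o=env.get_obs()
g=cv2.cvtColor(im,cv2.COLOR_RGB2GRAY).astype(int)
c=g[200:215,266:274].mean(1); print(c.astype(int))
print(tool([.6205,.1690]))
p0=o['tool_pos'];y=np.radians(o['tool_rot'][2]);X=np.array([np.cos(y),np.sin(y),0])
for x in(.018,.02,.022): print(x,np.round(proj(i,p0+X*x+np.array([0,0,-.029])),1))
E
```

```text
time_s: 15.32
tool_pos: [0.4718, 0.211, 0.0456]
tool_rot: [179.9, -0.0, 70.2]
force: [0.4, -0.4, 4.1]
grip_width: 0.0563
grasp_force: 25.0
time_s: 16.45
tool_pos: [0.4708, 0.2108, 0.1947]
tool_rot: [-180.0, 0.0, 96.2]
force: [1.0, -0.5, -1.9]
grip_width: 0.0558
grasp_force: 25.0
[205 205 206 205 206 206 206 201 179 132  78  44  33  28  25]
('pos', array([0.4709, 0.2109, 0.1948]), 'yaw', np.float64(96.2), 'tool dx,dy mm', np.float64(-57.7), np.float64(144.2))
0.018 [316.7 207.5]
0.02 [316.7 203.9]
0.022 [316.7 200.2]
```

```bash
python3 -m pendant '[{"tx":-0.28,"ty":0.72,"tz":0,"spin":0,"claw":1},{"tx":-0.28,"ty":0.72,"tz":0,"spin":0,"claw":1},{"tx":-0.28,"ty":0.72,"tz":0.2,"spin":0,"claw":1},{"tx":-0.28,"ty":0.72,"tz":0.6,"spin":0,"claw":1},{"tx":0,"ty":0,"tz":0.6,"spin":0,"claw":1},{"tx":0,"ty":0,"tz":0.6,"spin":0,"claw":1},{"tx":0,"ty":0,"tz":0,"spin":0,"claw":1},{"tx":0,"ty":0,"tz":0,"spin":0,"claw":1}]'
python3 -c "
from h import *
print(tool([.6201,.1699]))"
```

```text
time_s: 17.5
tool_pos: [0.621, 0.1712, 0.0961]
tool_rot: [179.9, -0.0, 96.2]
force: [0.0, -0.5, -1.0]
grip_width: 0.0557
grasp_force: 25.0
('pos', array([0.621 , 0.1712, 0.0961]), 'yaw', np.float64(96.2), 'tool dx,dy mm', np.float64(-1.2), np.float64(-1.0))
```

```bash
python3 -m pendant '[{"tx":-0.024,"ty":-0.02,"tz":0.3,"spin":0,"claw":1},{"tx":0,"ty":0,"tz":0,"spin":0,"claw":1},{"tx":0,"ty":0,"tz":0.1,"spin":0,"claw":1},{"tx":0,"ty":0,"tz":0.1,"spin":0,"claw":1},{"tx":0,"ty":0,"tz":0.06,"spin":0,"claw":1},{"tx":0,"ty":0,"tz":0,"spin":0,"claw":1},{"tx":0,"ty":0,"tz":0,"spin":0,"claw":1}]'
```

```text
time_s: 18.38
tool_pos: [0.6196, 0.1696, 0.0671]
tool_rot: [180.0, -0.0, 96.2]
force: [1.0, 0.2, -2.4]
grip_width: 0.056
grasp_force: 25.0
```

```bash
python3 -m pendant '[{"tx":0,"ty":0,"tz":0.08,"spin":0,"claw":1},{"tx":0,"ty":0,"tz":0.08,"spin":0,"claw":1},{"tx":0,"ty":0,"tz":0.03,"spin":0,"claw":1},{"tx":0,"ty":0,"tz":0,"spin":0,"claw":1},{"tx":0,"ty":0,"tz":0,"spin":0,"claw":1}]'
```

```text
time_s: 19.0
tool_pos: [0.6196, 0.1695, 0.0596]
tool_rot: [180.0, 0.1, 96.2]
force: [-3.9, -2.8, 11.7]
grip_width: 0.0561
grasp_force: 25.0
```

```bash
python3 -m pendant '[{"tx":0,"ty":0,"tz":0,"spin":0,"claw":0},{"tx":0,"ty":0,"tz":0,"spin":0,"claw":0},{"tx":0,"ty":0,"tz":0,"spin":0,"claw":0},{"tx":0,"ty":0,"tz":-0.7,"spin":0,"claw":0},{"tx":0,"ty":0,"tz":-0.7,"spin":0,"claw":0},{"tx":0,"ty":0,"tz":-0.7,"spin":0,"claw":0},{"tx":0,"ty":0,"tz":0,"spin":-1,"claw":0},{"tx":0,"ty":0,"tz":0,"spin":-1,"claw":0},{"tx":0,"ty":0,"tz":0,"spin":0,"claw":0}]'
python3 -m pendant '[{"tx":-0.85,"ty":-0.52,"tz":0,"spin":0,"claw":0},{"tx":-0.85,"ty":-0.52,"tz":0,"spin":0,"claw":0},{"tx":-0.85,"ty":-0.52,"tz":0,"spin":0,"claw":0},{"tx":-0.85,"ty":-0.52,"tz":0,"spin":0,"claw":0},{"tx":-0.85,"ty":-0.52,"tz":0,"spin":0,"claw":0},{"tx":-0.85,"ty":-0.52,"tz":0,"spin":0,"claw":0},{"tx":-0.85,"ty":-0.52,"tz":0,"spin":0,"claw":0},{"tx":-0.85,"ty":-0.52,"tz":0,"spin":0,"claw":0},{"tx":-0.85,"ty":-0.52,"tz":0,"spin":0,"claw":0},{"tx":0,"ty":0,"tz":0,"spin":0,"claw":0}]'
python3 -c "
from h import *
print(tool([.4756,-.3083]),env.get_obs()['qpos'].round(0))
look(lim=230,f='w7.png')"
```

```text
time_s: 20.12
tool_pos: [0.6194, 0.1695, 0.1622]
tool_rot: [-180.0, -0.0, 104.2]
force: [0.5, 0.1, 0.2]
grip_width: 0.0871
grasp_force: 0.0
time_s: 21.38
tool_pos: [0.4842, -0.264, 0.162]
tool_rot: [-179.9, 0.1, 103.6]
force: [0.7, 1.4, 0.4]
grip_width: 0.0871
grasp_force: 0.0
('pos', array([ 0.4842, -0.264 ,  0.162 ]), 'yaw', np.float64(103.6), 'tool dx,dy mm', np.float64(-41.1), np.float64(-18.9)) [ 61.  13. -39. 102.   9.  68.  32.]
```

```bash
python3 -m pendant '[{"tx":-0.4,"ty":-0.2,"tz":0,"spin":-0.2,"claw":0},{"tx":-0.4,"ty":-0.2,"tz":0,"spin":0,"claw":0},{"tx":0,"ty":0,"tz":0,"spin":0,"claw":0},{"tx":0,"ty":0,"tz":0,"spin":0,"claw":0}]'
python3 -c "
from h import *
look(lim=230,f='w7.png')"
```

```text
time_s: 21.92
tool_pos: [0.4777, -0.3013, 0.1624]
tool_rot: [180.0, -0.1, 105.0]
force: [-0.2, 1.1, 0.3]
grip_width: 0.0869
grasp_force: 0.0
```

View pics/w7.png

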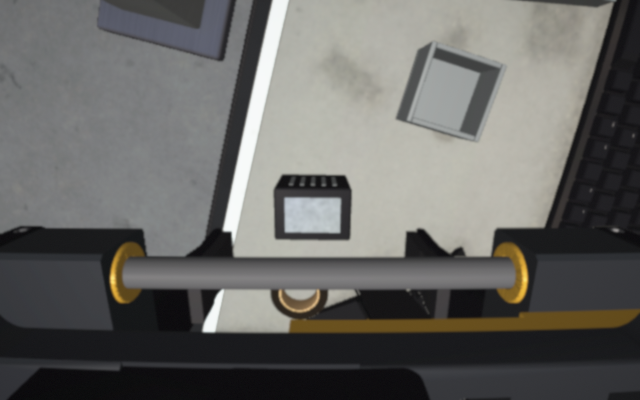

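The module's label is at (312,215), square to the tool. The tape is behind it at (300,300) and the cover is at (455,90).

```bash
python3 -c "
from h import *
im=cv2.imread('pics/w7.png')[:,:,::-1].copy(); i=cams.camera_info('wrist')
for u,v,r in modlabels(im,i,.07,244): print(u,v,r,tool(np.array(r[0])/1000))"
```

```text
311.80690305271554 214.4989485896599 (array([ 475.8, -307.9]), array([43.7, 29.5]), 15.0) ('pos', array([ 0.4778, -0.3011,  0.1625]), 'yaw', np.float64(105.1), 'tool dx,dy mm', np.float64(-6.1), np.float64(-3.7))
```

```bash
python3 -m pendant '[{"tx":-0.13,"ty":-0.07,"tz":0,"spin":0,"claw":0},{"tx":0,"ty":0,"tz":0.6,"spin":0,"claw":0},{"tx":0,"ty":0,"tz":0.6,"spin":0,"claw":0},{"tx":0,"ty":0,"tz":0.6,"spin":0,"claw":0},{"tx":0,"ty":0,"tz":0.54,"spin":0,"claw":0},{"tx":0,"ty":0,"tz":0,"spin":0,"claw":0},{"tx":0,"ty":0,"tz":0,"spin":0,"claw":1},{"tx":0,"ty":0,"tz":0,"spin":0,"claw":1},{"tx":0,"ty":0,"tz":0,"spin":0,"claw":1},{"tx":0,"ty":0,"tz":0,"spin":0,"claw":1}]' 25
python3 -m pendant '[{"tx":0,"ty":0,"tz":0,"spin":0,"claw":1},{"tx":0,"ty":0,"tz":-0.8,"spin":0,"claw":1},{"tx":0,"ty":0,"tz":-0.8,"spin":0,"claw":1},{"tx":0,"ty":0,"tz":-0.8,"spin":0,"claw":1},{"tx":0,"ty":0,"tz":-0.6,"spin":0,"claw":1},{"tx":0.5,"ty":0,"tz":0,"spin":0,"claw":1},{"tx":0.5,"ty":0,"tz":0,"spin":1,"claw":1},{"tx":0.5,"ty":0,"tz":0,"spin":1,"claw":1},{"tx":0,"ty":0,"tz":0,"spin":0.2,"claw":1},{"tx":0,"ty":0,"tz":0,"spin":0,"claw":1}]'
cat >> h.py <<'E'
def held(z=-.029):
    i=cams.camera_info('wrist');im=shot('wrist');o=env.get_obs()
    c=cv2.cvtColor(im,cv2.COLOR_RGB2GRAY).astype(int)[195:222,266:274].mean(1); print(c.astype(int).tolist())
    p0=o['tool_pos'];y=np.radians(o['tool_rot'][2]);X=np.array([np.cos(y),np.sin(y),0])
    for x in(.018,.02,.022): print(x,np.round(proj(i,p0+X*x+np.array([0,0,z])),1)[1])
E
python3 -c "
from h import *
held();print(tool([.6142,.2255]))"
```

```text
time_s: 23.22
tool_pos: [0.4758, -0.3099, 0.0461]
tool_rot: [180.0, 0.1, 105.0]
force: [-0.2, 0.2, 1.3]
grip_width: 0.056
grasp_force: 25.0
time_s: 24.48
tool_pos: [0.4577, -0.2375, 0.1954]
tool_rot: [-180.0, 0.0, 96.2]
force: [1.1, 0.0, -1.7]
grip_width: 0.056
grasp_force: 25.0
[251, 251, 250, 249, 240, 201, 127, 65, 39, 30, 25, 23, 22, 21, 22, 21, 22, 21, 22, 21, 21, 22, 21, 22, 22, 21, 21]
0.018 207.9
0.02 204.2
0.022 200.6
('pos', array([ 0.4577, -0.2378,  0.1954]), 'yaw', np.float64(96.2), 'tool dx,dy mm', np.float64(443.7), np.float64(205.5))
```

```bash
python3 -m pendant '[{"tx":0.98,"ty":0.456,"tz":0,"spin":0,"claw":1},{"tx":0.98,"ty":0.456,"tz":0,"spin":0,"claw":1},{"tx":0.98,"ty":0.456,"tz":0,"spin":0,"claw":1},{"tx":0.98,"ty":0.456,"tz":0,"spin":0,"claw":1},{"tx":0.98,"ty":0.456,"tz":0,"spin":0,"claw":1},{"tx":0.98,"ty":0.456,"tz":0,"spin":0,"claw":1},{"tx":0.98,"ty":0.456,"tz":0,"spin":0,"claw":1},{"tx":0.98,"ty":0.456,"tz":0,"spin":0,"claw":1},{"tx":0.98,"ty":0.456,"tz":0,"spin":0,"claw":1},{"tx":0,"ty":0,"tz":0,"spin":0,"claw":1}]'
python3 -m pendant '[{"tx":0,"ty":0,"tz":0,"spin":0,"claw":1},{"tx":0,"ty":0,"tz":0,"spin":0,"claw":1}]' >/dev/null
python3 -c "
from h import *
held();print(tool([.6144,.2225]))"
```

```text
time_s: 25.78
tool_pos: [0.6135, 0.2297, 0.1945]
tool_rot: [-179.9, -0.3, 96.6]
force: [0.2, -0.1, -2.1]
grip_width: 0.056
grasp_force: 25.0
[180, 180, 179, 175, 160, 125, 79, 43, 27, 23, 21, 20, 19, 19, 19, 19, 19, 19, 19, 18, 18, 18, 19, 19, 18, 19, 19]
0.018 207.3
0.02 203.6
0.022 199.9
('pos', array([0.6148, 0.2214, 0.1954]), 'yaw', np.float64(96.0), 'tool dx,dy mm', np.float64(1.2), np.float64(-0.3))
```

```bash
python3 -m pendant '[{"tx":0.014,"ty":0,"tz":0.7,"spin":0,"claw":1},{"tx":0,"ty":0,"tz":0.7,"spin":0,"claw":1},{"tx":0,"ty":0,"tz":0.7,"spin":0,"claw":1},{"tx":0,"ty":0,"tz":0,"spin":0,"claw":1},{"tx":0,"ty":0,"tz":0,"spin":0,"claw":1}]'
python3 -c "
from h import *
print(tool([.6144,.2220]))"
```

```text
time_s: 26.7
tool_pos: [0.6151, 0.2241, 0.0922]
tool_rot: [179.9, -0.0, 96.1]
force: [0.6, -0.0, -1.7]
grip_width: 0.0556
grasp_force: 25.0
('pos', array([0.6151, 0.2241, 0.0922]), 'yaw', np.float64(96.1), 'tool dx,dy mm', np.float64(-2.1), np.float64(-0.9))
```

```bash
python3 -m pendant '[{"tx":-0.04,"ty":-0.018,"tz":0.22,"spin":0,"claw":1},{"tx":0,"ty":0,"tz":0,"spin":0,"claw":1},{"tx":0,"ty":0,"tz":0.1,"spin":0,"claw":1},{"tx":0,"ty":0,"tz":0.1,"spin":0,"claw":1},{"tx":0,"ty":0,"tz":0.06,"spin":0,"claw":1},{"tx":0,"ty":0,"tz":0,"spin":0,"claw":1},{"tx":0,"ty":0,"tz":0,"spin":0,"claw":1}]'
```

```text
time_s: 27.58
tool_pos: [0.6134, 0.2225, 0.0666]
tool_rot: [180.0, -0.0, 96.2]
force: [0.6, -0.1, -1.7]
grip_width: 0.0558
grasp_force: 25.0
```

In without resistance; I drive it home, release, then rise and look for the cover.

```bash
python3 -m pendant '[{"tx":0,"ty":0,"tz":0.08,"spin":0,"claw":1},{"tx":0,"ty":0,"tz":0.08,"spin":0,"claw":1},{"tx":0,"ty":0,"tz":0.03,"spin":0,"claw":1},{"tx":0,"ty":0,"tz":0,"spin":0,"claw":1},{"tx":0,"ty":0,"tz":0,"spin":0,"claw":1}]'
python3 -m pendant '[{"tx":0,"ty":0,"tz":0,"spin":0,"claw":0},{"tx":0,"ty":0,"tz":0,"spin":0,"claw":0},{"tx":0,"ty":0,"tz":0,"spin":0,"claw":0},{"tx":0,"ty":0,"tz":-0.8,"spin":0,"claw":0},{"tx":0,"ty":0,"tz":-0.8,"spin":0,"claw":0},{"tx":0,"ty":0,"tz":-0.8,"spin":0,"claw":0},{"tx":-0.9,"ty":-0.2,"tz":-0.4,"spin":0,"claw":0},{"tx":-0.9,"ty":-0.2,"tz":-0.4,"spin":0,"claw":0},{"tx":-0.9,"ty":-0.2,"tz":-0.4,"spin":0,"claw":0},{"tx":-0.9,"ty":-0.2,"tz":-0.4,"spin":0,"claw":0}]'
python3 -m pendant '[{"tx":-0.9,"ty":-0.1,"tz":0,"spin":0,"claw":0},{"tx":-0.9,"ty":-0.1,"tz":0,"spin":0,"claw":0},{"tx":-0.9,"ty":-0.1,"tz":0,"spin":0,"claw":0},{"tx":-0.9,"ty":-0.1,"tz":0,"spin":0,"claw":0},{"tx":-0.9,"ty":0,"tz":0,"spin":0,"claw":0},{"tx":0,"ty":0,"tz":0,"spin":0,"claw":0},{"tx":0,"ty":0,"tz":0,"spin":0,"claw":0}]'
python3 -c "
from h import *
shot('wrist','w8.png'); np.save('info8.npy',cams.camera_info('wrist'),allow_pickle=True)"
```

```text
time_s: 28.2
tool_pos: [0.6135, 0.2225, 0.0601]
tool_rot: [180.0, 0.1, 96.2]
force: [-6.4, -3.3, 16.1]
grip_width: 0.0557
grasp_force: 25.0
time_s: 29.45
tool_pos: [0.5928, 0.0377, 0.2574]
tool_rot: [-180.0, 0.0, 96.2]
force: [0.3, -1.3, 0.8]
grip_width: 0.0868
grasp_force: 0.0
time_s: 30.32
tool_pos: [0.5976, -0.1857, 0.2567]
tool_rot: [-180.0, -0.1, 96.2]
force: [-0.1, 0.3, 0.1]
grip_width: 0.087
grasp_force: 0.0
```

View pics/w8.png

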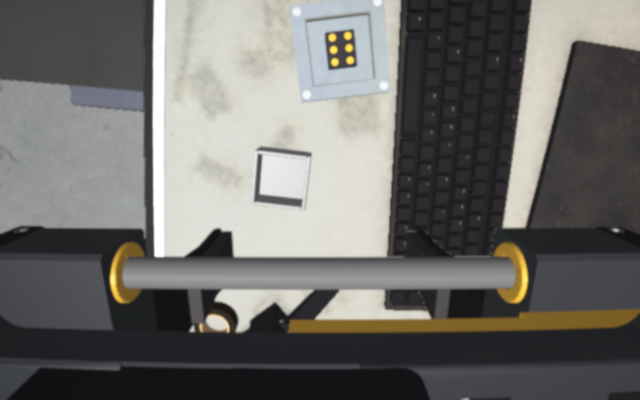

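The cover, still open side up, is at (282,178). Its rim corners are near (258,148), (311,151), (306,209) and (253,205). The block is at (340,48) with its near edge from (302,101) to (388,90).

Run:
```python
from h import *
i=np.load('info8.npy',allow_pickle=True).item(); im=cv2.imread('pics/w8.png')
P=[onz(i,u,v,.04)[:2] for u,v in[(258,148),(311,151),(306,209),(253,205)]]
print('cover',np.round(P,4),np.mean(P,0).round(4),tool(np.mean(P,0)))
Q=[onz(i,u,v,.02)[:2] for u,v in[(302,101),(388,90),(291,4)]]
print('block',np.round(Q,4))
# terminal block screws (white dots) + strip
hsv=cv2.cvtColor(im,cv2.COLOR_BGR2HSV)
m=cv2.inRange(im,(235,235,235),(255,255,255))[0:105,285:395]
n,_,st,ce=cv2.connectedComponentsWithStats(m)
print([(s[4],(c+[285,0]).round(1),onz(i,c[0]+285,c[1],.02)[:2].round(4)) for s,c in zip(st[1:],ce[1:]) if 8<s[4]<200])
m=cv2.inRange(hsv,(15,120,120),(35,255,255))[0:105,285:395]
M=cv2.moments(m,True);c=(M['m10']/M['m00']+285,M['m01']/M['m00']);print('strip',c,onz(i,*c,.022)[:2].round(4))
```

```text
cover [[ 0.5326 -0.1632]
 [ 0.5882 -0.1603]
 [ 0.5894 -0.224 ]
 [ 0.5313 -0.2258]] [ 0.5604 -0.1933] ('pos', array([ 0.5977, -0.1848,  0.2569]), 'yaw', np.float64(96.3), 'tool dx,dy mm', np.float64(-4.3), np.float64(-38.1))
block [[ 0.5728 -0.1104]
 [ 0.6628 -0.0889]
 [ 0.5522 -0.0163]]
[(np.int32(33), array([377. ,   1.9]), array([ 0.6386, -0.0046])), (np.int32(37), array([296.3,  11.3]), array([ 0.5582, -0.0227])), (np.int32(40), array([383.3,  85. ]), array([ 0.6571, -0.0844])), (np.int32(41), array([306.1,  94.1]), array([ 0.5765, -0.1029]))]
strip (340.81994459833794, 48.3213296398892) [ 0.6075 -0.0534]
```

The cover has been knocked to (0.560,-0.193) with yaw about 1°. The block is centred at (0.6076,-0.0536), yaw 12.8°. I grip the cover 30 mm up its sides and carry it to the block's near edge.

```bash
python3 -m pendant '[{"tx":0,"ty":0,"tz":0,"spin":1,"claw":0},{"tx":0,"ty":0,"tz":0,"spin":0.2,"claw":0},{"tx":-0.15,"ty":-0.75,"tz":0.5,"spin":0,"claw":0},{"tx":0,"ty":0,"tz":0.8,"spin":0,"claw":0},{"tx":0,"ty":0,"tz":0.8,"spin":0,"claw":0},{"tx":0,"ty":0,"tz":0.8,"spin":0,"claw":0},{"tx":0,"ty":0,"tz":0,"spin":0,"claw":0},{"tx":0,"ty":0,"tz":0,"spin":0,"claw":0},{"tx":0,"ty":0,"tz":0,"spin":0,"claw":0}]'
python3 - <<'E'
from h import *
i=cams.camera_info('wrist');im=shot('wrist','w9.png')
print(tool([.5604,-.1933]))
for d in [(-.03,-.03),(.03,-.03),(.03,.03),(-.03,.03)]: print(np.round(proj(i,[.5604+d[0],-.1933+d[1],.04]),0))
E
```

```text
time_s: 31.5
tool_pos: [0.5617, -0.1952, 0.1142]
tool_rot: [179.8, 0.1, 91.4]
force: [0.2, -0.1, 0.5]
grip_width: 0.0866
grasp_force: 0.0
('pos', array([ 0.5615, -0.1953,  0.114 ]), 'yaw', np.float64(91.4), 'tool dx,dy mm', np.float64(2.0), np.float64(-1.1))
[270. 252.]
[357. 254.]
[362. 168.]
[269. 166.]
```

View pics/w9.png

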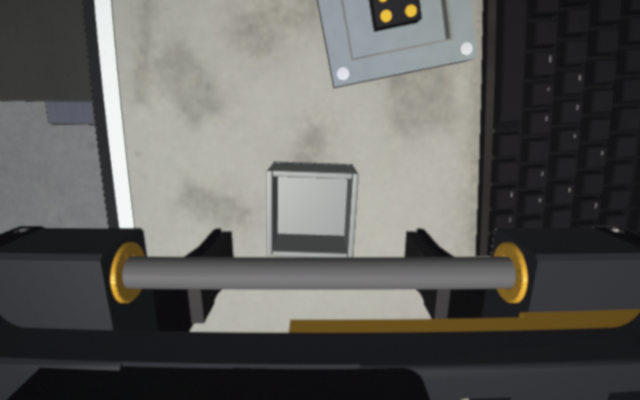

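The cover's rim runs from (268,166) to (356,254), square to the tool and 2–3 px left of prediction. I descend and grip lightly.

```bash
python3 -m pendant '[{"tx":0.04,"ty":-0.05,"tz":0.6,"spin":0,"claw":0},{"tx":0,"ty":0,"tz":0.6,"spin":0,"claw":0},{"tx":0,"ty":0,"tz":0.5,"spin":0,"claw":0},{"tx":0,"ty":0,"tz":0,"spin":0,"claw":0},{"tx":0,"ty":0,"tz":0,"spin":0,"claw":1},{"tx":0,"ty":0,"tz":0,"spin":0,"claw":1},{"tx":0,"ty":0,"tz":0,"spin":0,"claw":1},{"tx":0,"ty":0,"tz":0,"spin":0,"claw":1},{"tx":0,"ty":0,"tz":0,"spin":0,"claw":1}]' 8
python3 -m pendant '[{"tx":0,"ty":0,"tz":-0.4,"spin":0,"claw":1},{"tx":0,"ty":0,"tz":-0.4,"spin":0,"claw":1},{"tx":0,"ty":0,"tz":0,"spin":-1,"claw":1},{"tx":0,"ty":0,"tz":0,"spin":-1,"claw":1},{"tx":0,"ty":0,"tz":0,"spin":-0.85,"claw":1},{"tx":0,"ty":0,"tz":0,"spin":0,"claw":1},{"tx":0,"ty":0,"tz":0,"spin":0,"claw":1}]'
python3 - <<'E'
from h import *
Yb=np.array([-.2215,.975]);B=np.array([.6076,-.0536])
print(tool(B-Yb*.095))
E
```

```text
time_s: 32.67
tool_pos: [0.558, -0.1934, 0.0278]
tool_rot: [180.0, 0.0, 91.4]
force: [-1.5, -0.7, 5.7]
grip_width: 0.06
grasp_force: 7.9
time_s: 33.55
tool_pos: [0.5579, -0.1933, 0.0677]
tool_rot: [180.0, 0.0, 102.7]
force: [-0.5, 0.5, -0.8]
grip_width: 0.0601
grasp_force: 7.9
('pos', array([ 0.5579, -0.1933,  0.0677]), 'yaw', np.float64(102.7), 'tool dx,dy mm', np.float64(30.3), np.float64(79.3))
```

```bash
python3 -m pendant '[{"tx":0,"ty":0.62,"tz":0,"spin":0,"claw":1},{"tx":0,"ty":0.62,"tz":0,"spin":0,"claw":1},{"tx":0.4,"ty":0,"tz":0.25,"spin":0,"claw":1},{"tx":0,"ty":0,"tz":0.25,"spin":0,"claw":1},{"tx":0,"ty":0,"tz":0,"spin":0,"claw":1},{"tx":0,"ty":0,"tz":0,"spin":0,"claw":1}]'
python3 - <<'E'
from h import *
Yb=np.array([-.2215,.975]);B=np.array([.6076,-.0536])
print(tool(B-Yb*.078))
E
```

```text
time_s: 34.3
tool_pos: [0.6133, -0.1612, 0.0421]
tool_rot: [-180.0, 0.0, 102.7]
force: [0.2, 0.5, -0.2]
grip_width: 0.0598
grasp_force: 7.9
('pos', array([ 0.6133, -0.1612,  0.0421]), 'yaw', np.float64(102.7), 'tool dx,dy mm', np.float64(28.3), np.float64(18.3))
```

```bash
python3 -m pendant '[{"tx":0.25,"ty":0,"tz":0,"spin":0,"claw":1},{"tx":0.25,"ty":0,"tz":0,"spin":0,"claw":1},{"tx":0.06,"ty":0,"tz":0,"spin":0,"claw":1},{"tx":0.06,"ty":0,"tz":0,"spin":0,"claw":1},{"tx":0.06,"ty":0,"tz":0,"spin":0,"claw":1}]'
python3 -m pendant '[{"tx":0.06,"ty":0,"tz":0,"spin":0,"claw":1},{"tx":0.04,"ty":0,"tz":0,"spin":0,"claw":1},{"tx":0,"ty":0,"tz":0,"spin":0,"claw":1}]'
python3 -c "
from h import *
im=shot('wrist'); cv2.imwrite('pics/w10.png',im[:,:,::-1]); im=shot('scene');cv2.imwrite('pics/s10.png',cv2.resize(im[215:265,320:400],(640,400),interpolation=cv2.INTER_CUBIC)[:,:,::-1])"
```

```text
time_s: 34.92
tool_pos: [0.6076, -0.1298, 0.043]
tool_rot: [179.9, 0.3, 102.7]
force: [2.6, -7.3, 2.7]
grip_width: 0.0598
grasp_force: 8.0
time_s: 35.3
tool_pos: [0.6068, -0.1263, 0.0436]
tool_rot: [179.9, 0.4, 102.7]
force: [2.3, -7.1, 2.8]
grip_width: 0.0602
grasp_force: 8.0
```

View pics/w10.png

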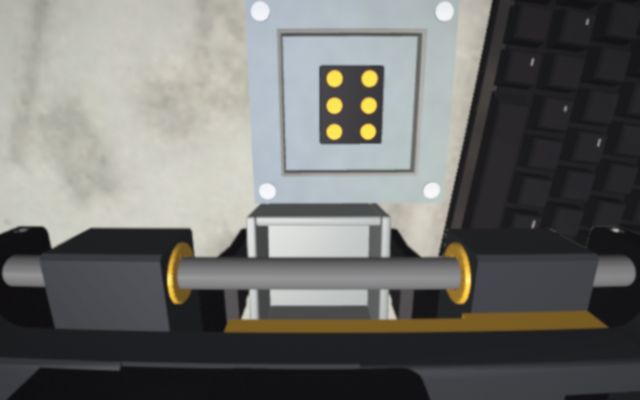

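```bash
cat >> h.py <<'E'
def tilt(th,slip=0.):
    # cover gripped d above base; leading wall 30 ahead; returns rows of wall top rim / base corner
    i=cams.camera_info('wrist');o=env.get_obs();y=np.radians(o['tool_rot'][2]);X=np.array([np.cos(y),np.sin(y),0]);p=o['tool_pos']+[0,0,.002]
    t=np.radians(th);r=[]
    for f,u in((.03-slip,.01),(.03-slip,-.03),(-.03-slip,.01)):
        a=f*np.cos(t)+u*np.sin(t); b=-f*np.sin(t)+u*np.cos(t)
        r.append(round(proj(i,p+X*a+[0,0,b])[1],1))
    return r
E
python3 - <<'E'
from h import *
for t in(0,10,20,30): print(t,tilt(t),tilt(t,.007))
g=cv2.cvtColor(cv2.imread('pics/w10.png'),cv2.COLOR_BGR2GRAY).astype(int)
print(g[195:235,300:320].mean(1).astype(int).tolist()); print(g[292:322,300:320].mean(1).astype(int).tolist())
E
```

```text
0 [np.float64(207.2), np.float64(185.2), np.float64(334.8)] [np.float64(223.7), np.float64(198.3), np.float64(347.8)]
10 [np.float64(200.6), np.float64(193.6), np.float64(337.9)] [np.float64(217.3), np.float64(206.6), np.float64(353.0)]
20 [np.float64(196.5), np.float64(203.3), np.float64(338.8)] [np.float64(212.7), np.float64(216.1), np.float64(355.8)]
30 [np.float64(194.8), np.float64(214.0), np.float64(337.3)] [np.float64(210.0), np.float64(226.3), np.float64(355.6)]
[189, 189, 189, 189, 190, 189, 186, 169, 134, 96, 77, 75, 75, 75, 75, 75, 75, 75, 75, 77, 86, 114, 153, 188, 211, 217, 214, 206, 196, 187, 192, 207, 215, 216, 216, 216, 216, 216, 216, 215]
[200, 200, 200, 199, 199, 199, 199, 198, 198, 198, 198, 196, 183, 148, 106, 80, 74, 74, 74, 73, 74, 74, 73, 73, 74, 74, 77, 85, 92, 95]
```

The view shows the leading rim at row 216 and the block edge at row 203. The cover mostly slid in the pads instead of turning, because the pad patch is too large. I set it back down and regrip only its rim with the fingertips, which gives a small patch and a long lever.

```bash
python3 -m pendant '[{"tx":-0.4,"ty":0,"tz":0,"spin":0,"claw":1},{"tx":-0.4,"ty":0,"tz":0,"spin":0,"claw":1},{"tx":0,"ty":0,"tz":0.25,"spin":0,"claw":1},{"tx":0,"ty":0,"tz":0,"spin":0,"claw":1},{"tx":0,"ty":0,"tz":0,"spin":0,"claw":0},{"tx":0,"ty":0,"tz":0,"spin":0,"claw":0},{"tx":0,"ty":0,"tz":0,"spin":0,"claw":0}]'
python3 -m pendant '[{"tx":-0.1,"ty":0,"tz":-0.4,"spin":0,"claw":0},{"tx":0,"ty":0,"tz":-0.8,"spin":0,"claw":0},{"tx":0,"ty":0,"tz":-0.7,"spin":0,"claw":0},{"tx":0,"ty":0,"tz":0,"spin":0,"claw":0},{"tx":0,"ty":0,"tz":0,"spin":0,"claw":0}]'
python3 - <<'E'
from h import *
i=cams.camera_info('wrist');im=shot('wrist','w11.png')
o=env.get_obs();y=np.radians(o['tool_rot'][2]);X=np.array([np.cos(y),np.sin(y),0]);Y=np.array([np.sin(y),-np.cos(y),0]);p=o['tool_pos']*[1,1,0]+[0,0,.04]
for a in(.03,-.03): print(np.round([proj(i,p+X*a+Y*.03),proj(i,p+X*a-Y*.03)],0).tolist())
print(o['tool_pos'])
g=cv2.cvtColor(im,cv2.COLOR_RGB2GRAY).astype(int)
print(g[140:258,310:326].mean(1).astype(int).tolist())
r=190; print(g[r-5:r+6,250:390].mean(0).astype(int).tolist())
E
```

```text
time_s: 36.28
tool_pos: [0.6141, -0.1604, 0.0298]
tool_rot: [180.0, 0.0, 102.9]
force: [0.1, 0.5, -0.3]
grip_width: 0.0815
grasp_force: 0.0
time_s: 36.9
tool_pos: [0.615, -0.1662, 0.1251]
tool_rot: [180.0, 0.1, 102.8]
force: [0.4, 0.9, 0.4]
grip_width: 0.0871
grasp_force: 0.0
[[361.0, 167.0], [272.0, 167.0]]
[[358.0, 249.0], [275.0, 249.0]]
[ 0.61449392 -0.16607806  0.1241964 ]
[210, 210, 209, 208, 209, 209, 209, 209, 209, 209, 209, 208, 208, 208, 209, 210, 210, 211, 206, 183, 138, 97, 82, 81, 81, 81, 84, 99, 138, 183, 209, 210, 196, 182, 187, 205, 214, 215, 215, 215, 215, 214, 214, 214, 214, 213, 213, 213, 213, 212, 212, 212, 212, 212, 211, 211, 211, 211, 211, 210, 210, 210, 209, 209, 209, 209, 209, 208, 208, 208, 208, 207, 207, 207, 207, 206, 206, 206, 206, 205, 205, 205, 205, 205, 204, 204, 204, 199, 181, 144, 103, 84, 80, 80, 81, 81, 81, 81, 81, 81, 81, 81, 81, 82, 95, 131, 176, 201, 202, 195, 197, 210, 216, 217, 216, 210, 187, 141]
[201, 203, 204, 206, 207, 208, 209, 210, 211, 212, 212, 212, 213, 214, 214, 214, 215, 214, 214, 213, 213, 213, 212, 207, 205, 217, 221, 216, 195, 155, 106, 78, 72, 82, 128, 185, 213, 219, 220, 220, 219, 219, 219, 219, 219, 218, 218, 218, 218, 218, 217, 217, 217, 217, 216, 216, 216, 216, 215, 215, 215, 214, 214, 213, 213, 213, 213, 213, 212, 212, 212, 211, 211, 211, 210, 210, 210, 209, 209, 209, 209, 208, 208, 208, 208, 208, 207, 207, 206, 206, 206, 206, 205, 205, 205, 205, 205, 204, 203, 199, 179, 136, 104, 97, 102, 131, 180, 209, 209, 196, 180, 181, 201, 214, 216, 216, 215, 215, 215, 215, 216, 216, 216, 216, 216, 216, 215, 214, 214, 214, 213, 213, 212, 211, 211, 210, 209, 209, 209, 209]
```

```bash
python3 -m pendant '[{"tx":0,"ty":0,"tz":0.5,"spin":0,"claw":0},{"tx":0,"ty":0,"tz":0.5,"spin":0,"claw":0},{"tx":0,"ty":0,"tz":0.49,"spin":0,"claw":0},{"tx":0,"ty":0,"tz":0,"spin":0,"claw":0},{"tx":0,"ty":0,"tz":0,"spin":0,"claw":1},{"tx":0,"ty":0,"tz":0,"spin":0,"claw":1},{"tx":0,"ty":0,"tz":0,"spin":0,"claw":1},{"tx":0,"ty":0,"tz":0,"spin":0,"claw":1},{"tx":0,"ty":0,"tz":-0.12,"spin":0,"claw":1},{"tx":0,"ty":0,"tz":-0.12,"spin":0,"claw":1}]' 4
python3 -m pendant '[{"tx":0.3,"ty":0,"tz":0,"spin":0,"claw":1},{"tx":0.3,"ty":0,"tz":0,"spin":0,"claw":1},{"tx":0.1,"ty":0,"tz":0,"spin":0,"claw":1},{"tx":0.1,"ty":0,"tz":0,"spin":0,"claw":1},{"tx":0,"ty":0,"tz":0,"spin":0,"claw":1}]'
python3 - <<'E'
from h import *
im=shot('wrist','w12.png')
g=cv2.cvtColor(im,cv2.COLOR_RGB2GRAY).astype(int)
print(g[160:258,310:326].mean(1).astype(int).tolist())
print(tool(np.array([.6076,-.0536])-.048*np.array([-.2215,.975])))
E
```

```text
time_s: 38.2
tool_pos: [0.615, -0.1657, 0.0624]
tool_rot: [-180.0, -0.0, 102.8]
force: [0.2, -0.2, -1.4]
grip_width: 0.0599
grasp_force: 4.0
time_s: 38.83
tool_pos: [0.6064, -0.1269, 0.0623]
tool_rot: [180.0, 0.0, 102.8]
force: [0.6, -1.2, 0.4]
grip_width: 0.0596
grasp_force: 4.0
[193, 192, 186, 162, 124, 114, 138, 158, 172, 185, 193, 195, 195, 194, 194, 194, 194, 194, 194, 194, 194, 194, 194, 194, 194, 194, 194, 193, 193, 193, 193, 193, 187, 163, 124, 123, 161, 191, 204, 209, 211, 207, 194, 192, 207, 216, 217, 217, 217, 217, 218, 218, 218, 218, 218, 218, 218, 218, 218, 218, 218, 218, 218, 218, 218, 219, 219, 218, 219, 219, 219, 219, 219, 219, 219, 219, 219, 219, 219, 219, 219, 219, 219, 219, 219, 219, 219, 219, 219, 219, 219, 219, 218, 219, 218, 212, 189, 141]
('pos', array([ 0.6063, -0.1269,  0.0621]), 'yaw', np.float64(102.8), 'tool dx,dy mm', np.float64(23.3), np.float64(17.5))
```

```bash
python3 -m pendant '[{"tx":0.1,"ty":0,"tz":0,"spin":0,"claw":1},{"tx":0.1,"ty":0,"tz":0,"spin":0,"claw":1},{"tx":0.07,"ty":0,"tz":-0.02,"spin":0,"claw":1},{"tx":0.06,"ty":0,"tz":-0.02,"spin":0,"claw":1},{"tx":0,"ty":0,"tz":0,"spin":0,"claw":1}]'
python3 - <<'E'
from h import *
im=shot('wrist','w13.png')
print(tool(np.array([.6076,-.0536])-.048*np.array([-.2215,.975])))
E
```

```text
time_s: 39.5
tool_pos: [0.6024, -0.1096, 0.064]
tool_rot: [-180.0, -0.1, 102.9]
force: [-0.3, -1.0, 0.6]
grip_width: 0.0599
grasp_force: 4.0
('pos', array([ 0.6023, -0.1098,  0.0638]), 'yaw', np.float64(102.8), 'tool dx,dy mm', np.float64(5.6), np.float64(17.6))
```

View pics/w13.png

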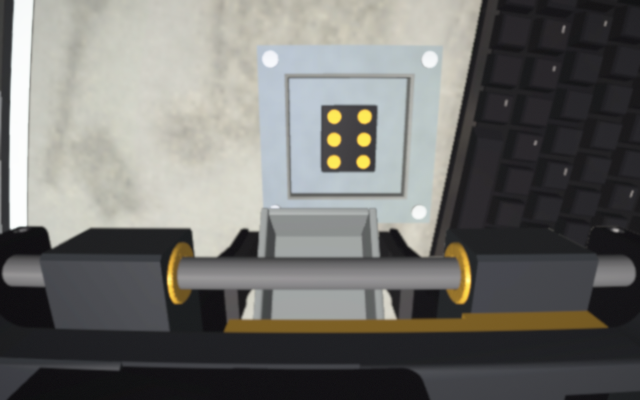

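The block is at (350,130). The cover's leading rim is at row 208, between columns 262 and 378, and its inside faces the camera. I work out the tilt from row 208.

Run:
```python
from h import *
i=cams.camera_info('wrist');o=env.get_obs();y=np.radians(o['tool_rot'][2]);X=np.array([np.cos(y),np.sin(y),0]);Y=np.array([np.sin(y),-np.cos(y),0]);p=o['tool_pos']+[0,0,-.0135]
def pt(f,u,t,w=0): 
    t=np.radians(t); a=f*np.cos(t)+u*np.sin(t); b=-f*np.sin(t)+u*np.cos(t); return np.round(proj(i,p+X*a+Y*w+[0,0,b]),0)
for t in(0,20,40,50,60,70,80,90): print(t,'lead rim',pt(.03,.0035,t,.03),pt(.03,.0035,t,-.03),'trail rim',pt(-.03,.0035,t,.03),'floor in lead',pt(.026,-.0325,t),'floor trail',pt(-.026,-.0325,t), 'slid',pt(.0056,.0035,t,.03))
g=cv2.cvtColor(cv2.imread('pics/w13.png'),cv2.COLOR_BGR2GRAY).astype(int)
print(g[200:258,310:326].mean(1).astype(int).tolist());print(g[288:325,310:326].mean(1).astype(int).tolist())
for r in(212,250,300):print(r,g[r-1:r+2,245:275].mean(0).astype(int).tolist())
```

```text
0 lead rim [381. 194.] [252. 194.] trail rim [375. 308.] floor in lead [317. 185.] floor trail [317. 269.] slid [378. 243.]
20 lead rim [377. 190.] [256. 190.] trail rim [379. 314.] floor in lead [317. 204.] floor trail [317. 292.] slid [378. 239.]
40 lead rim [374. 193.] [259. 194.] trail rim [383. 312.] floor in lead [317. 225.] floor trail [317. 313.] slid [377. 238.]
50 lead rim [372. 197.] [261. 198.] trail rim [384. 308.] floor in lead [317. 237.] floor trail [317. 322.] slid [377. 237.]
60 lead rim [371. 203.] [262. 203.] trail rim [386. 302.] floor in lead [317. 248.] floor trail [317. 330.] slid [376. 237.]
70 lead rim [370. 209.] [263. 209.] trail rim [387. 294.] floor in lead [317. 260.] floor trail [317. 336.] slid [376. 238.]
80 lead rim [369. 216.] [264. 217.] trail rim [388. 283.] floor in lead [317. 272.] floor trail [316. 339.] slid [376. 239.]
90 lead rim [369. 224.] [265. 224.] trail rim [389. 272.] floor in lead [317. 284.] floor trail [316. 340.] slid [375. 240.]
[190, 195, 195, 195, 195, 194, 190, 176, 159, 158, 164, 169, 175, 178, 169, 152, 144, 143, 143, 142, 142, 142, 142, 141, 141, 141, 141, 141, 141, 141, 141, 141, 141, 141, 142, 145, 152, 161, 164, 164, 164, 164, 164, 164, 164, 165, 165, 164, 165, 164, 165, 165, 164, 165, 164, 160, 143, 111]
[126, 136, 151, 160, 163, 163, 163, 163, 163, 163, 163, 163, 163, 163, 163, 163, 163, 163, 163, 163, 163, 163, 163, 163, 163, 163, 163, 164, 164, 162, 155, 136, 112, 100, 97, 97, 97]
212 [215, 215, 214, 214, 213, 214, 215, 215, 215, 216, 215, 214, 214, 213, 206, 191, 175, 167, 165, 164, 162, 153, 134, 127, 152, 171, 177, 178, 177, 177]
250 [29, 29, 29, 28, 28, 26, 26, 26, 26, 26, 26, 39, 82, 130, 156, 164, 165, 163, 157, 140, 114, 88, 74, 71, 71, 71, 70, 71, 77, 105]
300 [72, 128, 175, 201, 209, 210, 211, 210, 203, 186, 170, 165, 163, 162, 158, 150, 132, 105, 82, 72, 71, 70, 70, 70, 70, 74, 95, 130, 153, 161]
```

Tilt is about 50–60°, so it is turning properly. I back off and press it down onto the worktop to finish the quarter turn.

```bash
python3 -m pendant '[{"tx":-0.4,"ty":0,"tz":0,"spin":0,"claw":1},{"tx":-0.4,"ty":0,"tz":0,"spin":0,"claw":1},{"tx":-0.5,"ty":0,"tz":0,"spin":0,"claw":1},{"tx":0.05,"ty":0,"tz":0.1,"spin":0,"claw":1},{"tx":0.05,"ty":0,"tz":0.1,"spin":0,"claw":1},{"tx":0.05,"ty":0,"tz":0.1,"spin":0,"claw":1},{"tx":0.05,"ty":0,"tz":0.08,"spin":0,"claw":1},{"tx":0,"ty":0,"tz":0,"spin":0,"claw":1}]'
cat >> h.py <<'E'
def prof(c0=310,c1=326):
    im=shot('wrist');g=cv2.cvtColor(im,cv2.COLOR_RGB2GRAY).astype(int);print(g[140:258:2,c0:c1].mean(1).astype(int).tolist(),'|',g[290:322:2,c0:c1].mean(1).astype(int).tolist());return im
E
python3 - <<'E'
from h import *
prof()
i=cams.camera_info('wrist');o=env.get_obs();y=np.radians(o['tool_rot'][2]);X=np.array([np.cos(y),np.sin(y),0]);p=o['tool_pos']+[0,0,-.0135]
for t in(40,60,75,90):
    r=[]
    for f,u in((.03,.0035),(.026,-.0325),(-.03,.0035)):
        T=np.radians(t);a=f*np.cos(T)+u*np.sin(T); b=-f*np.sin(T)+u*np.cos(T); r.append(round(proj(i,p+X*a+[0,0,b])[1]))
    print(t,r)
E
```

```text
time_s: 40.55
tool_pos: [0.6148, -0.163, 0.0446]
tool_rot: [180.0, -0.0, 102.9]
force: [-0.1, -0.0, -0.4]
grip_width: 0.0599
grasp_force: 4.0
[200, 200, 201, 201, 200, 200, 200, 200, 200, 200, 199, 199, 199, 199, 199, 199, 199, 198, 198, 200, 201, 201, 201, 202, 202, 202, 203, 203, 202, 200, 200, 200, 201, 202, 202, 203, 204, 198, 144, 134, 172, 173, 162, 162, 162, 162, 162, 162, 162, 162, 161, 160, 160, 160, 160, 160, 160, 160, 139] | [122, 128, 128, 128, 128, 128, 128, 128, 128, 128, 128, 127, 127, 127, 123, 101]
40 [193, 225, 312]
60 [203, 248, 302]
75 [213, 266, 289]
90 [224, 284, 272]
```

```bash
python3 -m pendant '[{"tx":0.06,"ty":0,"tz":0.06,"spin":0,"claw":1},{"tx":0.06,"ty":0,"tz":0.04,"spin":0,"claw":1},{"tx":0,"ty":0,"tz":0,"spin":0,"claw":1}]'
python3 -c "
from h import *
prof()"
```

```text
time_s: 40.98
tool_pos: [0.6136, -0.1581, 0.0398]
tool_rot: [180.0, -0.0, 102.8]
force: [0.3, 0.8, 1.0]
grip_width: 0.0598
grasp_force: 4.0
[193, 195, 197, 198, 199, 200, 200, 200, 200, 200, 200, 200, 199, 199, 200, 199, 198, 198, 198, 199, 199, 198, 198, 198, 199, 200, 201, 201, 201, 202, 202, 202, 202, 202, 200, 199, 199, 200, 201, 199, 158, 122, 159, 171, 170, 170, 170, 170, 170, 170, 170, 170, 170, 170, 170, 170, 170, 169, 147] | [110, 112, 112, 112, 112, 112, 112, 112, 112, 112, 111, 98, 105, 118, 140, 112]
```

```bash
python3 -m pendant '[{"tx":0,"ty":0,"tz":0.02,"spin":0,"claw":1},{"tx":0,"ty":0,"tz":0,"spin":0,"claw":0},{"tx":0,"ty":0,"tz":0,"spin":0,"claw":0},{"tx":0,"ty":0,"tz":0,"spin":0,"claw":0},{"tx":0,"ty":0,"tz":-0.8,"spin":0,"claw":0},{"tx":0,"ty":0,"tz":-0.8,"spin":0,"claw":0},{"tx":-0.4,"ty":0,"tz":-0.8,"spin":0,"claw":0},{"tx":-0.4,"ty":0,"tz":0,"spin":0,"claw":0},{"tx":0,"ty":0,"tz":0,"spin":0,"claw":0},{"tx":0,"ty":0,"tz":0,"spin":0,"claw":0}]'
python3 - <<'E'
from h import *
i=cams.camera_info('wrist');im=shot('wrist','w14.png');o=env.get_obs();print(o['tool_pos'])
np.save('info14.npy',i,allow_pickle=True)
t=shot('top','t14.png');s=shot('scene','s14.png')
A=cv2.resize(im[60:260,200:440],(480,400),interpolation=cv2.INTER_CUBIC)
it=cams.camera_info('top');u,v=map(int,proj(it,[.61,-.16,.03]));B=cv2.resize(t[v-25:v+25,u-20:u+20],(320,400),interpolation=cv2.INTER_CUBIC)
u,v=map(int,proj(cams.camera_info('scene'),[.61,-.16,.03]));C=cv2.resize(s[v-16:v+9,u-20:u+20],(320,200),interpolation=cv2.INTER_CUBIC)
W=np.zeros((600,800,3),np.uint8);W[:400,:480]=A;W[:400,480:]=B;W[400:,:320]=C
cv2.imwrite('pics/m14.png',W[:,:,::-1])
E
```

```text
time_s: 42.28
tool_pos: [0.6212, -0.1965, 0.1573]
tool_rot: [-179.9, -0.1, 102.8]
force: [-0.8, -0.0, 0.8]
grip_width: 0.0872
grasp_force: 0.0
[ 0.62139426 -0.19604852  0.15750757]
```

View pics/m14.png

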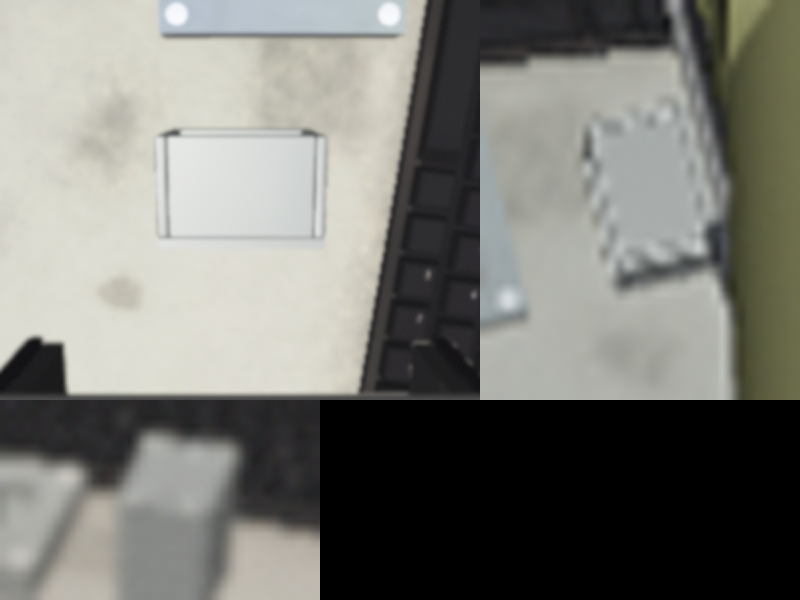

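The montage shows the cover standing on its side wall, open side towards the block: wrist pixels, columns 278–363, rows 126 (rim) to 179 (closed face). Next comes a second fingertip grip near the top, 12 mm from the closed face.

Run:
```python
from h import *
i=np.load('info14.npy',allow_pickle=True).item()
P=np.array([onz(i,u,v,.06)[:2] for u,v in[(278.5,126),(363,126),(362,179),(278.5,179)]])
print(P.round(4),np.linalg.norm(P[0]-P[3]),np.linalg.norm(P[0]-P[1]))
Yb=np.array([-.2215,.975]);c=P.mean(0); print(tool(c),tool((P[2]+P[3])/2+Yb*.012))
g=cv2.cvtColor(cv2.imread('pics/w14.png'),cv2.COLOR_BGR2GRAY).astype(int)
print(g[115:190,315:325].mean(1).astype(int).tolist())
print(g[148:155,270:370].mean(0).astype(int).tolist())
```

```text
[[ 0.5824 -0.1469]
 [ 0.6394 -0.1339]
 [ 0.6481 -0.1703]
 [ 0.5897 -0.1836]] 0.03740339871330022 0.05849369114076877
('pos', array([ 0.6218, -0.196 ,  0.158 ]), 'yaw', np.float64(102.9), 'tool dx,dy mm', np.float64(37.9), np.float64(1.7)) ('pos', array([ 0.6218, -0.196 ,  0.158 ]), 'yaw', np.float64(102.9), 'tool dx,dy mm', np.float64(31.2), np.float64(1.5))
[212, 213, 213, 213, 213, 214, 214, 212, 202, 191, 204, 208, 194, 196, 215, 221, 222, 222, 222, 222, 222, 222, 222, 222, 222, 222, 222, 221, 222, 221, 221, 221, 221, 221, 221, 221, 221, 221, 221, 221, 221, 221, 220, 220, 220, 220, 220, 220, 219, 219, 219, 219, 219, 219, 219, 218, 218, 218, 218, 218, 218, 216, 207, 193, 196, 210, 216, 217, 217, 218, 219, 219, 219, 219, 220]
[217, 217, 217, 217, 216, 216, 216, 213, 215, 224, 224, 212, 184, 167, 194, 220, 227, 228, 228, 227, 227, 227, 227, 227, 226, 226, 226, 226, 226, 226, 225, 225, 225, 225, 225, 224, 224, 224, 224, 223, 223, 223, 223, 223, 222, 222, 222, 222, 222, 221, 221, 221, 221, 220, 220, 220, 219, 219, 219, 218, 218, 218, 218, 218, 217, 217, 216, 216, 215, 215, 215, 214, 214, 213, 213, 213, 212, 212, 211, 211, 210, 210, 210, 209, 208, 202, 182, 166, 193, 215, 210, 194, 181, 189, 208, 216, 217, 217, 217, 217]
```

```bash
python3 -m pendant '[{"tx":0.31,"ty":0.015,"tz":0,"spin":0,"claw":0},{"tx":0.31,"ty":0.015,"tz":0.3,"spin":0,"claw":0},{"tx":0,"ty":0,"tz":0.5,"spin":0,"claw":0},{"tx":0,"ty":0,"tz":0.5,"spin":0,"claw":0},{"tx":0,"ty":0,"tz":0.5,"spin":0,"claw":0},{"tx":0,"ty":0,"tz":0,"spin":0,"claw":0},{"tx":0,"ty":0,"tz":0,"spin":0,"claw":0}]'
python3 - <<'E'
from h import *
i=np.load('info14.npy',allow_pickle=True).item()
a,b=[onz(i,u,178.5,.06)[:2] for u in(278.5,362.5)]
print(tool((a+b)/2+np.array([-.2215,.975])*.012))
E
```

```text
time_s: 43.3
tool_pos: [0.6172, -0.1659, 0.0696]
tool_rot: [180.0, 0.0, 102.9]
force: [1.0, -0.2, -0.4]
grip_width: 0.0865
grasp_force: 0.0
('pos', array([ 0.6172, -0.1659,  0.0696]), 'yaw', np.float64(102.9), 'tool dx,dy mm', np.float64(1.2), np.float64(-0.6))
```

```bash
python3 -m pendant '[{"tx":0.02,"ty":0,"tz":0.05,"spin":0,"claw":0},{"tx":0,"ty":0,"tz":0,"spin":0,"claw":1},{"tx":0,"ty":0,"tz":0,"spin":0,"claw":1},{"tx":0,"ty":0,"tz":0,"spin":0,"claw":1},{"tx":0,"ty":0,"tz":0,"spin":0,"claw":1},{"tx":0,"ty":0,"tz":-0.1,"spin":0,"claw":1},{"tx":0,"ty":0,"tz":-0.1,"spin":0,"claw":1},{"tx":0,"ty":0,"tz":0,"spin":0,"claw":1}]' 4
python3 -c "
from h import *
prof()"
python3 -m pendant '[{"tx":0.35,"ty":0,"tz":0,"spin":0,"claw":1},{"tx":0.35,"ty":0,"tz":0,"spin":0,"claw":1},{"tx":0.12,"ty":0,"tz":0,"spin":0,"claw":1},{"tx":0.12,"ty":0,"tz":0,"spin":0,"claw":1},{"tx":0,"ty":0,"tz":0,"spin":0,"claw":1}]'
python3 -c "
from h import *
prof()
print(tool(np.array([.6076,-.0536])-.048*np.array([-.2215,.975])))"
```

```text
time_s: 44.3
tool_pos: [0.617, -0.166, 0.0772]
tool_rot: [179.9, 0.0, 102.8]
force: [-0.2, -0.5, -0.7]
grip_width: 0.06
grasp_force: 4.0
[204, 204, 204, 205, 204, 203, 204, 203, 203, 202, 202, 203, 204, 205, 205, 205, 206, 206, 207, 203, 163, 191, 211, 212, 212, 211, 211, 211, 211, 210, 210, 205, 151, 155, 202, 207, 206, 206, 206, 206, 206, 206, 206, 205, 205, 205, 205, 205, 205, 204, 204, 204, 203, 203, 202, 201, 200, 199, 171] | [191, 213, 214, 213, 212, 211, 212, 212, 212, 212, 212, 211, 211, 211, 197, 124]
time_s: 44.98
tool_pos: [0.6062, -0.1197, 0.0767]
tool_rot: [180.0, 0.0, 102.8]
force: [0.0, -0.2, -0.9]
grip_width: 0.0603
grasp_force: 4.0
[152, 148, 139, 134, 138, 174, 191, 192, 192, 192, 192, 192, 192, 192, 192, 173, 110, 146, 177, 194, 193, 193, 192, 192, 193, 193, 192, 192, 191, 183, 185, 173, 185, 211, 211, 212, 211, 211, 212, 211, 211, 212, 212, 211, 212, 212, 211, 212, 212, 212, 212, 212, 212, 213, 213, 213, 214, 213, 184] | [189, 210, 211, 211, 212, 212, 212, 212, 213, 212, 212, 212, 212, 211, 198, 125]
('pos', array([ 0.6061, -0.12  ,  0.0765]), 'yaw', np.float64(102.8), 'tool dx,dy mm', np.float64(16.5), np.float64(16.1))
```

```bash
python3 -m pendant '[{"tx":0.12,"ty":0,"tz":0,"spin":0,"claw":1},{"tx":0.12,"ty":0,"tz":0,"spin":0,"claw":1},{"tx":0.12,"ty":0,"tz":0,"spin":0,"claw":1},{"tx":0.12,"ty":0,"tz":0,"spin":0,"claw":1},{"tx":0.06,"ty":0,"tz":0,"spin":0,"claw":1},{"tx":0,"ty":0,"tz":0,"spin":0,"claw":1}]'
cat >> h.py <<'E'
def rows(L,ax,ths,dz):
    i=cams.camera_info('wrist');o=env.get_obs();y=np.radians(o['tool_rot'][2]);X=np.array([np.cos(y),np.sin(y),0]);p=o['tool_pos']-[0,0,dz]
    for t in ths:
        T=np.radians(t);print(t,[round(proj(i,p+X*(f*np.cos(T)+u*np.sin(T))+[0,0,-f*np.sin(T)+u*np.cos(T)])[1]) for f,u in L])
E
python3 -c "
from h import *
prof()
print(tool(np.array([.6076,-.0536])-.048*np.array([-.2215,.975])))
rows([(.028,.005),(-.012,.005),(.028,-.055)],0,(0,20,40,50,60),.013)"
```

```text
time_s: 45.78
tool_pos: [0.6, -0.0932, 0.0764]
tool_rot: [-180.0, -0.0, 102.8]
force: [-0.9, 0.1, -1.3]
grip_width: 0.06
grasp_force: 4.0
[141, 148, 154, 155, 150, 141, 137, 137, 137, 136, 138, 144, 152, 155, 153, 145, 137, 136, 137, 136, 136, 142, 151, 154, 152, 145, 136, 145, 185, 194, 194, 194, 194, 191, 163, 154, 156, 156, 156, 156, 156, 156, 156, 156, 156, 156, 156, 156, 156, 156, 156, 156, 156, 157, 157, 157, 157, 156, 137] | [140, 150, 150, 150, 150, 150, 150, 150, 150, 149, 150, 166, 205, 210, 198, 125]
('pos', array([ 0.6001, -0.0934,  0.0764]), 'yaw', np.float64(102.8), 'tool dx,dy mm', np.float64(-10.9), np.float64(16.1))
0 [199, 278, 175]
20 [194, 277, 204]
40 [196, 273, 235]
50 [199, 270, 251]
60 [204, 266, 267]
```

```bash
python3 -m pendant '[{"tx":-0.7,"ty":0,"tz":0,"spin":0,"claw":1},{"tx":-0.7,"ty":0,"tz":0,"spin":0,"claw":1},{"tx":-0.6,"ty":0,"tz":0.08,"spin":0,"claw":1},{"tx":0.13,"ty":0,"tz":0.08,"spin":0,"claw":1},{"tx":0.13,"ty":0,"tz":0.08,"spin":0,"claw":1},{"tx":0.12,"ty":0,"tz":0.11,"spin":0,"claw":1},{"tx":0.12,"ty":0,"tz":0.11,"spin":0,"claw":1},{"tx":0,"ty":0,"tz":0,"spin":0,"claw":1}]'
python3 -c "
from h import *
prof()
rows([(.028,.005),(-.012,.005),(.028,-.055)],0,(40,60,75,90),.013)"
python3 -m pendant '[{"tx":0.08,"ty":0,"tz":0.12,"spin":0,"claw":1},{"tx":0.04,"ty":0,"tz":0.06,"spin":0,"claw":1},{"tx":0,"ty":0,"tz":0,"spin":0,"claw":1}]'
python3 -c "
from h import *
prof()"
```

```text
time_s: 46.82
tool_pos: [0.6166, -0.1653, 0.0531]
tool_rot: [-180.0, -0.0, 102.9]
force: [-0.5, 0.9, -0.6]
grip_width: 0.0602
grasp_force: 4.0
[203, 202, 202, 201, 201, 202, 202, 201, 200, 201, 201, 201, 200, 200, 200, 201, 202, 203, 203, 203, 203, 204, 204, 205, 204, 202, 202, 203, 204, 205, 206, 207, 207, 208, 207, 206, 206, 206, 206, 206, 187, 122, 108, 108, 108, 108, 109, 109, 109, 109, 109, 109, 109, 109, 109, 109, 109, 109, 98] | [159, 174, 174, 174, 174, 174, 174, 174, 174, 174, 174, 173, 173, 173, 163, 113]
40 [196, 273, 235]
60 [204, 266, 267]
75 [213, 259, 291]
90 [223, 252, 315]
time_s: 47.25
tool_pos: [0.6153, -0.1609, 0.0441]
tool_rot: [-180.0, -0.0, 102.8]
force: [0.3, -0.3, -0.3]
grip_width: 0.06
grasp_force: 4.0
[198, 199, 200, 200, 200, 200, 200, 200, 199, 199, 199, 199, 198, 198, 198, 198, 198, 198, 198, 197, 198, 199, 200, 201, 200, 201, 201, 201, 202, 202, 201, 199, 199, 200, 201, 202, 203, 204, 204, 204, 204, 204, 203, 197, 136, 88, 87, 87, 87, 88, 88, 87, 88, 88, 88, 88, 88, 88, 81] | [162, 177, 178, 177, 177, 177, 177, 177, 177, 177, 176, 176, 176, 176, 165, 112]
```

```bash
python3 -m pendant '[{"tx":0,"ty":0,"tz":0.05,"spin":0,"claw":1},{"tx":0,"ty":0,"tz":0,"spin":0,"claw":1}]'
python3 -m pendant '[{"tx":0,"ty":0,"tz":0.04,"spin":0,"claw":1},{"tx":0,"ty":0,"tz":0,"spin":0,"claw":1}]'
python3 -m pendant '[{"tx":0,"ty":0,"tz":0.04,"spin":0,"claw":1},{"tx":0,"ty":0,"tz":0,"spin":0,"claw":1}]'
python3 -c "
from h import *
prof()"
```

```text
time_s: 47.55
tool_pos: [0.6155, -0.1612, 0.0419]
tool_rot: [-180.0, 0.0, 102.8]
force: [0.5, 0.8, 0.4]
grip_width: 0.0597
grasp_force: 4.0
time_s: 47.8
tool_pos: [0.6156, -0.1611, 0.04]
tool_rot: [180.0, 0.0, 102.8]
force: [1.0, 0.8, 0.3]
grip_width: 0.0599
grasp_force: 4.0
time_s: 48.05
tool_pos: [0.6155, -0.161, 0.0379]
tool_rot: [-180.0, 0.0, 102.8]
force: [-0.4, 0.0, 0.1]
grip_width: 0.06
grasp_force: 4.0
[195, 196, 197, 197, 197, 197, 197, 197, 196, 196, 196, 196, 196, 195, 195, 195, 195, 195, 195, 195, 194, 195, 196, 197, 198, 198, 198, 198, 198, 199, 199, 199, 197, 196, 197, 198, 199, 199, 200, 201, 202, 201, 201, 200, 200, 199, 172, 90, 76, 76, 76, 76, 76, 76, 76, 76, 76, 76, 71] | [162, 178, 179, 178, 178, 178, 177, 177, 177, 177, 177, 177, 177, 177, 166, 112]
```

```bash
python3 -m pendant '[{"tx":0,"ty":0,"tz":0,"spin":0,"claw":0},{"tx":0,"ty":0,"tz":0,"spin":0,"claw":0},{"tx":0,"ty":0,"tz":0,"spin":0,"claw":0},{"tx":0,"ty":0,"tz":-0.8,"spin":0,"claw":0},{"tx":0,"ty":0,"tz":-0.8,"spin":0,"claw":0},{"tx":-0.7,"ty":0,"tz":-0.8,"spin":0,"claw":0},{"tx":-0.7,"ty":0,"tz":0,"spin":0,"claw":0},{"tx":0,"ty":0,"tz":0,"spin":0,"claw":0},{"tx":0,"ty":0,"tz":0,"spin":0,"claw":0}]'
cat >> h.py <<'E'
def coverrect(f,z=.04):
    i=cams.camera_info('wrist');im=shot('wrist',f); np.save('info.npy',i,allow_pickle=True)
    g=cv2.cvtColor(im,cv2.COLOR_RGB2GRAY)
    e=cv2.Canny(g,25,60); e=cv2.dilate(e,np.ones((3,3))); 
    cs,h=cv2.findContours(e,cv2.RETR_CCOMP,cv2.CHAIN_APPROX_NONE)
    for c,hh in zip(cs,h[0]):
        A=cv2.contourArea(c); x,y,w,hgt=cv2.boundingRect(c)
        if A>2000 and A<20000 and y+hgt<262: print(A,(x,y,w,hgt),'hole' if hh[3]>=0 else 'out',rect(i,c,z),tool(np.array(rect(i,c,z)[0])/1000))
E
python3 - <<'E'
from h import *
coverrect('w15.png')
g=cv2.cvtColor(cv2.imread('pics/w15.png'),cv2.COLOR_BGR2GRAY).astype(int)
print(g[90:210,315:325].mean(1).astype(int).tolist())
E
```

```text
time_s: 49.22
tool_pos: [0.6308, -0.2284, 0.1576]
tool_rot: [-180.0, -0.1, 102.8]
force: [0.1, 0.3, -0.8]
grip_width: 0.0868
grasp_force: 0.0
[217, 218, 219, 219, 220, 220, 221, 221, 222, 222, 222, 221, 221, 220, 220, 222, 225, 226, 227, 228, 228, 228, 227, 227, 227, 227, 228, 227, 228, 227, 228, 227, 227, 227, 228, 227, 228, 227, 228, 227, 227, 227, 227, 227, 227, 227, 227, 227, 227, 227, 227, 227, 227, 227, 227, 227, 226, 226, 226, 226, 226, 226, 226, 226, 226, 226, 225, 225, 225, 225, 225, 225, 225, 225, 225, 224, 224, 224, 224, 224, 224, 224, 224, 223, 223, 223, 223, 223, 223, 223, 223, 222, 222, 222, 222, 223, 225, 226, 226, 225, 225, 225, 226, 226, 226, 226, 226, 226, 226, 226, 226, 225, 226, 226, 226, 226, 225, 225, 225, 225]
```

The interior walls no longer show; a plain bright face spans rows 105–185, so the closed side is up. I locate it by colour, since it is neutral grey and the worktop is beige.

```bash
cat >> h.py <<'E'
def covercol(im,info,z,f=None,thr=10):
    b=cv2.GaussianBlur(im,(3,3),0).astype(int); d=b[:,:,0]-b[:,:,2]
    m=((d<thr)&(b.min(2)>130)).astype(np.uint8); m[235:]=0
    m=cv2.morphologyEx(m,cv2.MORPH_OPEN,np.ones((7,7)))
    cs,_=cv2.findContours(m,cv2.RETR_EXTERNAL,cv2.CHAIN_APPROX_NONE)
    for c in cs:
        if cv2.contourArea(c)>1500: print(cv2.contourArea(c),cv2.boundingRect(c),rect(info,c,z),tool(np.array(rect(info,c,z)[0])/1000))
E
python3 - <<'E'
from h import *
i=np.load('info.npy',allow_pickle=True).item(); im=cv2.imread('pics/w15.png')[:,:,::-1].copy()
d=im[:,:,0].astype(int)-im[:,:,2]
print(d[90:200:4,315:325].mean(1).astype(int).tolist(), d[140:150,250:400:4].mean(0).astype(int).tolist())
covercol(im,i,.04)
E
```

```text
[13, 11, 10, 10, 3, 0, 0, 0, 0, 0, 0, 0, 0, 0, 0, 0, 0, 0, 0, 0, 0, 0, 0, 0, 6, 9, 8, 8] [7, 8, 8, 8, 8, 7, 7, 6, 1, 0, 0, 0, 0, 0, 0, 0, 0, 0, 0, 0, 0, 0, 0, 0, 0, 0, -1, 4, 10, 10, 10, 12, 14, 16, 18, 14, 2, 1]
1608.0 (163, 59, 49, 61) (array([ 522.7, -169.7]), array([31.7, 44. ]), 50.2) ('pos', array([ 0.6308, -0.2277,  0.1576]), 'yaw', np.float64(102.9), 'tool dx,dy mm', np.float64(80.7), np.float64(-92.5))
10780.5 (0, 21, 62, 210) (array([ 399. , -231.6]), array([ 49.4, 166.6]), 0.4) ('pos', array([ 0.6308, -0.2277,  0.1576]), 'yaw', np.float64(102.9), 'tool dx,dy mm', np.float64(48.0), np.float64(-226.9))
3873.5 (273, 0, 130, 32) (array([615.6, -96. ]), array([91.1, 20.4]), 13.0) ('pos', array([ 0.6308, -0.2277,  0.1576]), 'yaw', np.float64(102.9), 'tool dx,dy mm', np.float64(131.8), np.float64(14.6))
33564.5 (63, 0, 300, 235) (array([ 544.8, -210.4]), array([177.6, 229.3]), 90.0) ('pos', array([ 0.6308, -0.2277,  0.1576]), 'yaw', np.float64(102.9), 'tool dx,dy mm', np.float64(36.1), np.float64(-80.0))
```

Run:
```python
from h import *
i=np.load('info.npy',allow_pickle=True).item(); im=cv2.imread('pics/w15.png')[:,:,::-1].copy()
covercol(im,i,.04,thr=4)
print(np.round(onz(i,342,100,.04),3))
```

```text
6001.0 (279, 106, 80, 80) (array([ 622.8, -188.7]), array([59.6, 59.9]), 12.6) ('pos', array([ 0.6308, -0.2277,  0.1576]), 'yaw', np.float64(102.9), 'tool dx,dy mm', np.float64(39.8), np.float64(0.9))
10780.5 (0, 21, 62, 210) (array([ 399. , -231.6]), array([ 49.4, 166.6]), 0.4) ('pos', array([ 0.6308, -0.2277,  0.1576]), 'yaw', np.float64(102.9), 'tool dx,dy mm', np.float64(48.0), np.float64(-226.9))
3830.0 (274, 0, 129, 32) (array([615.6, -96. ]), array([90. , 20.4]), 13.0) ('pos', array([ 0.6308, -0.2277,  0.1576]), 'yaw', np.float64(102.9), 'tool dx,dy mm', np.float64(131.8), np.float64(14.6))
3115.0 (63, 0, 28, 228) (array([ 436. , -210.7]), array([176.8,  11.7]), 89.8) ('pos', array([ 0.6308, -0.2277,  0.1576]), 'yaw', np.float64(102.9), 'tool dx,dy mm', np.float64(60.1), np.float64(-186.1))
[ 0.632 -0.151  0.04 ]
```

Cover is flat and closed side up: 60×60 at (0.6228,-0.1887), yaw 12.6°. I regrip high and firmly, lift, then measure the block again from close by.

```bash
python3 -m pendant '[{"tx":0.4,"ty":0.02,"tz":0,"spin":0,"claw":0},{"tx":0.4,"ty":0,"tz":0.4,"spin":0,"claw":0},{"tx":0,"ty":0,"tz":0.7,"spin":0,"claw":0},{"tx":0,"ty":0,"tz":0.7,"spin":0,"claw":0},{"tx":0,"ty":0,"tz":0.6,"spin":0,"claw":0},{"tx":0,"ty":0,"tz":0.12,"spin":0,"claw":0},{"tx":0,"ty":0,"tz":0,"spin":0,"claw":0}]'
python3 -c "
from h import *
print(tool([.6228,-.1887]))"
```

```text
time_s: 50.15
tool_pos: [0.6234, -0.1886, 0.0327]
tool_rot: [180.0, -0.0, 102.9]
force: [0.5, -0.7, 0.2]
grip_width: 0.0872
grasp_force: 0.0
('pos', array([ 0.6234, -0.1886,  0.0327]), 'yaw', np.float64(102.9), 'tool dx,dy mm', np.float64(0.1), np.float64(-0.6))
```

```bash
python3 -m pendant '[{"tx":0,"ty":0,"tz":0.02,"spin":0,"claw":1},{"tx":0,"ty":0,"tz":0,"spin":0,"claw":1},{"tx":0,"ty":0,"tz":0,"spin":0,"claw":1},{"tx":0,"ty":0,"tz":0,"spin":0,"claw":1},{"tx":0,"ty":0,"tz":0,"spin":0,"claw":1},{"tx":0,"ty":0,"tz":-0.8,"spin":0,"claw":1},{"tx":0,"ty":0,"tz":-0.8,"spin":0,"claw":1},{"tx":0.4,"ty":0,"tz":0,"spin":0,"claw":1},{"tx":0,"ty":0,"tz":0,"spin":0,"claw":1},{"tx":0,"ty":0,"tz":0,"spin":0,"claw":1}]' 15
python3 - <<'E'
from h import *
i=cams.camera_info('wrist');im=shot('wrist','w16.png')
m=cv2.inRange(im,(225,225,225),(255,255,255)); m[235:]=0
b=im.astype(int); m[abs(b[:,:,0]-b[:,:,2])>6]=0
n,_,st,ce=cv2.connectedComponentsWithStats(m)
P=[(s[4],c.round(1),onz(i,*c,.02)[:2].round(4)) for s,c in zip(st[1:],ce[1:]) if 40<s[4]<400 and abs(s[2]-s[3])<5]
print(P); 
hsv=cv2.cvtColor(im,cv2.COLOR_RGB2HSV);m=cv2.inRange(hsv,(15,120,120),(35,255,255));m[235:]=0
n,_,st,ce=cv2.connectedComponentsWithStats(m)
Q=np.array([onz(i,*c,.022)[:2] for s,c in zip(st[1:],ce[1:]) if s[4]>30]);print(len(Q),Q.mean(0).round(4),tool(Q.mean(0)))
E
```

```text
time_s: 51.4
tool_pos: [0.6176, -0.1706, 0.1094]
tool_rot: [-179.9, -0.0, 102.8]
force: [0.6, -0.5, -0.9]
grip_width: 0.0598
grasp_force: 15.0
[(np.int32(83), array([278.6,  99.6]), array([ 0.5764, -0.1038])), (np.int32(124), array([404.2,  99.7]), array([ 0.657 , -0.0854]))]
6 [ 0.6075 -0.0543] ('pos', array([ 0.6178, -0.171 ,  0.1094]), 'yaw', np.float64(102.8), 'tool dx,dy mm', np.float64(116.1), np.float64(15.8))
```

```bash
python3 -m pendant '[{"tx":0.58,"ty":0.08,"tz":0,"spin":0,"claw":1},{"tx":0.58,"ty":0.08,"tz":0,"spin":0,"claw":1},{"tx":0.58,"ty":0.08,"tz":0,"spin":0,"claw":1},{"tx":0.58,"ty":0.08,"tz":0,"spin":0,"claw":1},{"tx":0,"ty":0,"tz":0.4,"spin":0,"claw":1},{"tx":0,"ty":0,"tz":0.4,"spin":0,"claw":1},{"tx":0,"ty":0,"tz":0,"spin":0,"claw":1},{"tx":0,"ty":0,"tz":0,"spin":0,"claw":1}]'
python3 -c "
from h import *
print(tool([.6076,-.0541]))"
```

```text
time_s: 52.45
tool_pos: [0.6086, -0.055, 0.0707]
tool_rot: [-180.0, -0.0, 102.7]
force: [0.1, 0.6, -1.0]
grip_width: 0.0596
grasp_force: 15.0
('pos', array([ 0.6086, -0.055 ,  0.0707]), 'yaw', np.float64(102.7), 'tool dx,dy mm', np.float64(1.1), np.float64(-0.8))
```

```bash
python3 -m pendant '[{"tx":0.02,"ty":-0.016,"tz":0.2,"spin":0,"claw":1},{"tx":0,"ty":0,"tz":0.12,"spin":0,"claw":1},{"tx":0,"ty":0,"tz":0.12,"spin":0,"claw":1},{"tx":0,"ty":0,"tz":0.06,"spin":0,"claw":1},{"tx":0,"ty":0,"tz":0,"spin":0,"claw":1},{"tx":0,"ty":0,"tz":0,"spin":0,"claw":1}]'
python3 -m pendant '[{"tx":0,"ty":0,"tz":0.06,"spin":0,"claw":1},{"tx":0,"ty":0,"tz":0.02,"spin":0,"claw":1},{"tx":0,"ty":0,"tz":0,"spin":0,"claw":1}]'
```

```text
time_s: 53.2
tool_pos: [0.6082, -0.0538, 0.0465]
tool_rot: [179.9, 0.1, 102.8]
force: [0.7, -3.4, 3.9]
grip_width: 0.0593
grasp_force: 15.0
time_s: 53.58
tool_pos: [0.6084, -0.0542, 0.0444]
tool_rot: [180.0, 0.2, 102.8]
force: [-3.4, -4.6, 15.2]
grip_width: 0.0599
grasp_force: 15.0
```

```bash
python3 -m pendant '[{"tx":-0.03,"ty":-0.03,"tz":-0.04,"spin":0,"claw":1},{"tx":0,"ty":0,"tz":0,"spin":0,"claw":1},{"tx":0,"ty":0,"tz":0.04,"spin":0,"claw":1},{"tx":0,"ty":0,"tz":0,"spin":0,"claw":1},{"tx":0,"ty":0,"tz":0,"spin":0,"claw":1}]'
```

```text
time_s: 54.2
tool_pos: [0.6067, -0.0542, 0.044]
tool_rot: [-180.0, 0.0, 102.8]
force: [-5.6, -0.9, 16.5]
grip_width: 0.06
grasp_force: 15.0
```

```bash
python3 -m pendant '[{"tx":0,"ty":0,"tz":-0.03,"spin":0,"claw":1},{"tx":0,"ty":0,"tz":0,"spin":0,"claw":0},{"tx":0,"ty":0,"tz":0,"spin":0,"claw":0},{"tx":0,"ty":0,"tz":0,"spin":0,"claw":0},{"tx":0,"ty":0,"tz":-0.7,"spin":0,"claw":0},{"tx":0,"ty":0,"tz":-0.7,"spin":0,"claw":0},{"tx":-0.4,"ty":0,"tz":-0.8,"spin":0,"claw":0},{"tx":-0.6,"ty":0,"tz":0,"spin":0,"claw":0},{"tx":0,"ty":0,"tz":0,"spin":0,"claw":0},{"tx":0,"ty":0,"tz":0,"spin":0,"claw":0}]'
python3 - <<'E'
from h import *
i=cams.camera_info('wrist');im=shot('wrist','w17.png');np.save('info.npy',i,allow_pickle=True)
u,v=map(int,proj(i,[.6076,-.054,.05])); print(u,v,tool([.6076,-.054]))
g=cv2.cvtColor(im,cv2.COLOR_RGB2GRAY).astype(int)
print('col',g[v-75:v+76,u-8:u+8].mean(1).astype(int).tolist()); print('row',g[v-8:v+8,u-75:u+76].mean(0).astype(int).tolist())
E
```

```text
time_s: 55.45
tool_pos: [0.617, -0.1028, 0.1528]
tool_rot: [-179.9, -0.1, 102.8]
force: [0.2, 0.6, -0.5]
grip_width: 0.0868
grasp_force: 0.0
319 135 ('pos', array([ 0.617 , -0.1022,  0.1529]), 'yaw', np.float64(102.9), 'tool dx,dy mm', np.float64(49.1), np.float64(1.6))
col [206, 207, 207, 207, 207, 207, 207, 207, 208, 208, 207, 206, 206, 205, 205, 205, 206, 206, 206, 207, 208, 208, 209, 209, 209, 209, 207, 194, 159, 120, 102, 100, 100, 104, 123, 159, 191, 205, 209, 209, 209, 209, 209, 209, 209, 209, 208, 208, 208, 208, 208, 207, 207, 207, 207, 207, 207, 207, 206, 206, 206, 206, 206, 206, 205, 205, 205, 205, 205, 204, 204, 204, 204, 204, 204, 204, 204, 203, 203, 203, 203, 203, 203, 202, 202, 202, 202, 202, 202, 202, 202, 201, 201, 201, 201, 201, 201, 200, 200, 200, 200, 200, 200, 200, 200, 200, 199, 199, 199, 199, 199, 199, 199, 199, 199, 198, 198, 198, 199, 202, 204, 205, 205, 205, 204, 204, 203, 203, 203, 203, 203, 202, 198, 192, 190, 191, 192, 194, 196, 199, 199, 200, 199, 200, 199, 198, 197, 196, 196, 196, 197]
row [207, 208, 208, 208, 207, 207, 207, 207, 207, 206, 205, 204, 204, 204, 205, 205, 205, 205, 205, 205, 205, 205, 205, 205, 205, 205, 205, 206, 207, 207, 207, 207, 207, 207, 209, 209, 209, 209, 209, 208, 208, 208, 208, 208, 208, 208, 207, 207, 207, 207, 207, 207, 207, 207, 207, 206, 206, 206, 206, 206, 206, 205, 205, 205, 205, 205, 205, 205, 205, 204, 205, 204, 204, 204, 204, 204, 204, 204, 203, 203, 203, 203, 203, 203, 202, 202, 202, 202, 202, 202, 202, 202, 201, 201, 201, 201, 201, 201, 201, 201, 200, 200, 200, 200, 200, 200, 200, 200, 199, 199, 199, 199, 199, 199, 199, 199, 199, 199, 201, 204, 205, 205, 204, 203, 203, 203, 203, 203, 204, 204, 204, 204, 204, 204, 205, 208, 212, 213, 212, 210, 208, 207, 206, 206, 206, 204, 201, 198, 191, 174, 138]
```

```bash
python3 - <<'E'
from h import *
i=np.load('info.npy',allow_pickle=True).item()
P=[onz(i,319,95.5,.05),onz(i,319,178,.05),onz(i,278,135,.05),onz(i,362,135,.05)]
print(np.round(P,4),np.linalg.norm(P[0]-P[1]),np.linalg.norm(P[2]-P[3]),((P[0]+P[1])/2).round(4),((P[2]+P[3])/2).round(4))
E
python3 -m pendant '[{"tx":0.5,"ty":0.02,"tz":0.4,"spin":0,"claw":1},{"tx":0.48,"ty":0,"tz":0.4,"spin":0,"claw":1},{"tx":0,"ty":0,"tz":0.4,"spin":0,"claw":1},{"tx":0,"ty":0,"tz":0.3,"spin":0,"claw":1},{"tx":0,"ty":0,"tz":0,"spin":0,"claw":1},{"tx":0,"ty":0,"tz":0,"spin":0,"claw":1},{"tx":0,"ty":0,"tz":0,"spin":0,"claw":1},{"tx":0,"ty":0,"tz":0,"spin":0,"claw":1}]'
python3 -m pendant '[{"tx":0,"ty":0,"tz":0.1,"spin":0,"claw":1},{"tx":0,"ty":0,"tz":0,"spin":0,"claw":1},{"tx":0,"ty":0,"tz":0,"spin":0,"claw":1}]'
```

```text
[[ 0.6011 -0.027   0.05  ]
 [ 0.614  -0.0838  0.05  ]
 [ 0.5786 -0.0599  0.05  ]
 [ 0.637  -0.0466  0.05  ]] 0.058293567405950965 0.059815661433524514 [ 0.6076 -0.0554  0.05  ] [ 0.6078 -0.0533  0.05  ]
time_s: 56.5
tool_pos: [0.6081, -0.0559, 0.0791]
tool_rot: [179.9, 0.0, 102.8]
force: [0.2, 0.7, 0.1]
grip_width: 0.0149
grasp_force: 0.0
time_s: 56.88
tool_pos: [0.6078, -0.0558, 0.0736]
tool_rot: [180.0, 0.0, 102.8]
force: [0.2, -0.2, 1.0]
grip_width: 0.0006
grasp_force: 0.8
```

```bash
for k in 1; do python3 -m pendant '[{"tx":0,"ty":0,"tz":0.08,"spin":0,"claw":1},{"tx":0,"ty":0,"tz":0,"spin":0,"claw":1},{"tx":0,"ty":0,"tz":0,"spin":0,"claw":1}]'; done
python3 -m pendant '[{"tx":0,"ty":0,"tz":0.04,"spin":0,"claw":1},{"tx":0,"ty":0,"tz":0,"spin":0,"claw":1}]'
python3 -m pendant '[{"tx":0,"ty":0,"tz":0.03,"spin":0,"claw":1},{"tx":0,"ty":0,"tz":0,"spin":0,"claw":1}]'
```

```text
time_s: 57.25
tool_pos: [0.6081, -0.0557, 0.0729]
tool_rot: [-180.0, 0.1, 102.8]
force: [-7.8, -0.9, 20.9]
grip_width: 0.0007
grasp_force: 10.3
time_s: 57.5
tool_pos: [0.6083, -0.0557, 0.0727]
tool_rot: [-180.0, 0.2, 102.8]
force: [-12.0, -2.1, 32.1]
grip_width: 0.0005
grasp_force: 15.5
time_s: 57.75
tool_pos: [0.6084, -0.0556, 0.0726]
tool_rot: [-180.0, 0.2, 102.8]
force: [-14.6, -1.6, 39.8]
grip_width: 0.0004
grasp_force: 19.4
```

Contact on top is about 6 mm too high, so the cover isn't fully down. I raise the hand and check for tilt from the edge widths.

```bash
python3 -m pendant '[{"tx":0,"ty":0,"tz":-0.8,"spin":0,"claw":0},{"tx":0,"ty":0,"tz":-0.8,"spin":0,"claw":0},{"tx":-0.9,"ty":0,"tz":0,"spin":0,"claw":0},{"tx":-0.9,"ty":0,"tz":0,"spin":0,"claw":0},{"tx":0,"ty":0,"tz":0,"spin":0,"claw":0},{"tx":0,"ty":0,"tz":0,"spin":0,"claw":0}]' | head -2
python3 - <<'E'
from h import *
i=cams.camera_info('wrist');im=shot('wrist','w18.png');np.save('info.npy',i,allow_pickle=True)
C=np.array([.6076,-.054]);X=np.array([-.2215,.975]);Y=np.array([.975,.2215])
for z in(.05,.06): print(z,[np.round(proj(i,[*(C+a*X+b*Y),z]),1).tolist() for a,b in((.03,-.03),(.03,.03),(-.03,.03),(-.03,-.03))])
d=im.astype(int); b=d[:,:,0]-d[:,:,2]
u,v=map(int,proj(i,[*C,.05])); g=cv2.cvtColor(im,cv2.COLOR_RGB2GRAY).astype(int)
for r in(v-26,v,v+26): print(r,'gray from',u-60,g[r-2:r+3,u-60:u+61].mean(0).astype(int).tolist())
print('rb',b[v-2:v+3,u-60:u+61:3].mean(0).round().astype(int).tolist())
for c in(u-26,u+26): print('col',c,'from',v-60,g[v-60:v+61,c-2:c+3].mean(1).astype(int).tolist())
E
```

```text
time_s: 58.5
tool_pos: [0.6273, -0.1427, 0.1455]
0.05 [[271.3, 26.0], [364.0, 26.0], [361.5, 120.2], [273.9, 120.3]]
0.06 [[269.1, 22.3], [366.1, 22.2], [363.4, 120.7], [272.0, 120.7]]
48 gray from 257 [211, 211, 211, 212, 212, 212, 212, 213, 213, 213, 213, 214, 217, 223, 228, 231, 232, 231, 231, 231, 231, 230, 230, 230, 230, 230, 230, 229, 229, 229, 229, 229, 229, 229, 228, 228, 228, 228, 227, 227, 227, 227, 227, 227, 226, 226, 226, 226, 225, 225, 225, 225, 225, 224, 224, 224, 224, 224, 224, 223, 223, 223, 223, 222, 222, 222, 222, 222, 221, 221, 221, 221, 221, 220, 220, 220, 220, 220, 219, 219, 219, 219, 219, 218, 218, 218, 218, 218, 217, 217, 217, 217, 216, 216, 216, 216, 216, 215, 215, 214, 214, 214, 214, 213, 213, 212, 212, 212, 211, 210, 209, 209, 209, 209, 209, 210, 210, 211, 211, 212, 211]
74 gray from 257 [212, 212, 211, 211, 211, 211, 211, 211, 211, 211, 212, 212, 213, 216, 220, 224, 228, 229, 228, 228, 228, 228, 228, 228, 227, 227, 227, 227, 227, 227, 226, 226, 226, 226, 226, 226, 226, 225, 225, 225, 225, 225, 225, 224, 224, 224, 224, 224, 224, 223, 223, 223, 223, 223, 223,
[... 1662 characters left out ...]
19, 219, 217, 200, 173, 175, 196, 207, 211, 211, 211, 211, 210, 211, 211, 211]
col 343 from 14 [207, 207, 208, 208, 208, 208, 208, 208, 207, 207, 208, 210, 213, 216, 217, 218, 218, 218, 218, 218, 218, 218, 218, 218, 218, 218, 217, 218, 218, 217, 217, 217, 218, 218, 217, 217, 218, 217, 217, 218, 217, 218, 217, 217, 217, 217, 217, 217, 217, 217, 217, 217, 217, 217, 217, 217, 217, 217, 216, 216, 217, 216, 216, 216, 216, 216, 216, 216, 216, 216, 215, 216, 216, 215, 215, 215, 215, 215, 215, 215, 215, 215, 214, 214, 214, 214, 214, 214, 214, 214, 214, 214, 213, 213, 213, 213, 213, 213, 212, 212, 212, 212, 212, 212, 212, 211, 212, 210, 197, 177, 184, 201, 210, 213, 213, 214, 215, 215, 215, 215, 216]
```

```bash
cat >> h.py <<'E'
def seated(f):
    i=cams.camera_info('wrist');im=shot('wrist',f); d=im.astype(int); m=((abs(d[:,:,0]-d[:,:,2])<10)&(d.min(2)>150)).astype(np.uint8); 
    C=np.array([.6076,-.054]);u,v=map(int,proj(i,[*C,.05]))
    n,l=cv2.connectedComponents(cv2.erode(m,np.ones((3,3)))); m=(l==l[v,u]).astype(np.uint8); m=cv2.dilate(m,np.ones((3,3)))
    print('rows',np.where(m[:,u])[0][[0,-1]], 'cols',[(r,np.where(m[r])[0][[0,-1]].tolist()) for r in range(v-35,v+40,10)],'cols h',[(c,np.where(m[:,c])[0][[0,-1]].tolist()) for c in range(u-35,u+40,14)])
    X=np.array([-.2215,.975]);Y=np.array([.975,.2215])
    for z in(.05,.056,.06): print(z,[np.round(proj(i,[*(C+a*X+b*Y),z]),1).tolist() for a,b in((.03,-.03),(.03,.03),(-.03,.03),(-.03,-.03))])
    c=max(cv2.findContours(m,cv2.RETR_EXTERNAL,cv2.CHAIN_APPROX_NONE)[0],key=cv2.contourArea); print(rect(i,c,.05))
E
python3 - <<'E'
from h import *
seated('w19.png')
E
```

```text
rows [ 28 126] cols [(40, [270, 365]), (50, [270, 364]), (60, [271, 364]), (70, [271, 363]), (80, [272, 363]), (90, [272, 362]), (100, [273, 362]), (110, [273, 361])] cols h [(282, [28, 125]), (296, [28, 125]), (310, [28, 125]), (324, [28, 126]), (338, [28, 126]), (352, [28, 126])]
0.05 [[271.2, 27.4], [363.7, 27.5], [361.2, 121.5], [273.7, 121.4]]
0.056 [[269.9, 25.2], [364.9, 25.3], [362.2, 121.9], [272.5, 121.7]]
0.06 [[269.0, 23.7], [365.8, 23.8], [363.0, 122.1], [271.7, 122.0]]
(array([607.8, -55.7]), array([62.6, 62.7]), 12.9)
```

The far side's widths match a height of about 0.058 and the near side's about 0.052. So the far rim is resting on the block's edge while the near rim is in the pocket. I push the far wall back a few millimetres with closed fingertips so it drops in.

```bash
python3 -m pendant '[{"tx":0.8,"ty":0,"tz":0,"spin":0,"claw":1},{"tx":0.8,"ty":0,"tz":0,"spin":0,"claw":1},{"tx":0.8,"ty":0,"tz":0,"spin":0,"claw":1},{"tx":0.7,"ty":0,"tz":0,"spin":0,"claw":1},{"tx":0,"ty":0,"tz":0.7,"spin":0,"claw":1},{"tx":0,"ty":0,"tz":0.7,"spin":0,"claw":1},{"tx":0,"ty":0,"tz":0.5,"spin":0,"claw":1},{"tx":0,"ty":0,"tz":0.1,"spin":0,"claw":1},{"tx":0,"ty":0,"tz":0,"spin":0,"claw":1},{"tx":0,"ty":0,"tz":0,"spin":0,"claw":1}]'
python3 -c "
from h import *
print(tool([.6076,-.054]))"
```

```text
time_s: 59.85
tool_pos: [0.5942, 0.0081, 0.0474]
tool_rot: [179.9, 0.0, 102.8]
force: [-0.5, 0.2, 0.1]
grip_width: 0.0007
grasp_force: 0.0
('pos', array([0.5942, 0.0081, 0.0474]), 'yaw', np.float64(102.8), 'tool dx,dy mm', np.float64(-63.6), np.float64(-0.7))
```

```bash
python3 -m pendant '[{"tx":-0.2,"ty":0,"tz":0.06,"spin":0,"claw":1},{"tx":-0.15,"ty":0,"tz":0,"spin":0,"claw":1},{"tx":0,"ty":0,"tz":0,"spin":0,"claw":1},{"tx":0,"ty":0,"tz":0,"spin":0,"claw":1}]'
python3 -m pendant '[{"tx":-0.05,"ty":0,"tz":0,"spin":0,"claw":1},{"tx":0,"ty":0,"tz":0,"spin":0,"claw":1}]'
python3 -m pendant '[{"tx":-0.05,"ty":0,"tz":0,"spin":0,"claw":1},{"tx":0,"ty":0,"tz":0,"spin":0,"claw":1}]'
python3 -c "
from h import *
print(tool([.6076,-.054]))"
```

```text
time_s: 60.35
tool_pos: [0.5971, -0.0094, 0.043]
tool_rot: [-180.0, -0.0, 102.8]
force: [-0.3, -0.0, 0.3]
grip_width: 0.0005
grasp_force: 0.0
time_s: 60.6
tool_pos: [0.5977, -0.0119, 0.043]
tool_rot: [-180.0, 0.0, 102.8]
force: [-0.2, -0.1, 0.3]
grip_width: 0.0005
grasp_force: 0.0
time_s: 60.85
tool_pos: [0.5983, -0.0145, 0.043]
tool_rot: [-180.0, 0.0, 102.8]
force: [0.3, 0.1, 0.1]
grip_width: 0.0004
grasp_force: 0.0
('pos', array([ 0.5983, -0.0145,  0.043 ]), 'yaw', np.float64(102.8), 'tool dx,dy mm', np.float64(-40.6), np.float64(0.3))
```

```bash
python3 -m pendant '[{"tx":-0.03,"ty":0,"tz":0,"spin":0,"claw":1},{"tx":0,"ty":0,"tz":0,"spin":0,"claw":1}]' | sed -n '2p;4p'
python3 -m pendant '[{"tx":-0.03,"ty":0,"tz":0,"spin":0,"claw":1},{"tx":0,"ty":0,"tz":0,"spin":0,"claw":1}]' | sed -n '2p;4p'
python3 -m pendant '[{"tx":-0.03,"ty":0,"tz":0,"spin":0,"claw":1},{"tx":0,"ty":0,"tz":0,"spin":0,"claw":1}]' | sed -n '2p;4p'
```

```text
tool_pos: [0.5986, -0.0159, 0.043]
force: [0.2, 0.8, -0.0]
tool_pos: [0.5987, -0.0166, 0.043]
force: [-0.5, 1.4, 0.4]
tool_pos: [0.5987, -0.0167, 0.0431]
force: [-2.4, 5.3, 1.7]
```

The wall is met at about a = 29 mm, which is where a seated wall would be, so I doubt my tip length for closed fingers. I calibrate it by touching the block's top.

```bash
python3 -m pendant '[{"tx":0.1,"ty":0,"tz":0,"spin":0,"claw":1},{"tx":0,"ty":0,"tz":0.06,"spin":0,"claw":1},{"tx":0,"ty":0,"tz":0,"spin":0,"claw":1}]' | sed -n '2p;4p'
python3 -m pendant '[{"tx":0,"ty":0,"tz":0.03,"spin":0,"claw":1},{"tx":0,"ty":0,"tz":0,"spin":0,"claw":1}]' | sed -n '2p;4p'
python3 -m pendant '[{"tx":0,"ty":0,"tz":0.03,"spin":0,"claw":1},{"tx":0,"ty":0,"tz":0,"spin":0,"claw":1}]' | sed -n '2p;4p'
python3 -m pendant '[{"tx":0,"ty":0,"tz":0.03,"spin":0,"claw":1},{"tx":0,"ty":0,"tz":0,"spin":0,"claw":1}]' | sed -n '2p;4p'
```

```text
tool_pos: [0.598, -0.0145, 0.0397]
force: [0.7, 0.6, 0.0]
tool_pos: [0.5981, -0.0141, 0.0384]
force: [-0.5, -0.7, -0.4]
tool_pos: [0.5983, -0.0139, 0.0375]
force: [-1.4, -0.2, 4.0]
tool_pos: [0.5983, -0.0138, 0.0374]
force: [-5.6, -0.8, 13.2]
```

The tip calibration holds (17.6 mm), so the top is about 5.7 mm high at its centre. I touch the far edge and then the near edge to find which side is up.

```bash
python3 -m pendant '[{"tx":0,"ty":0,"tz":-0.5,"spin":0,"claw":1},{"tx":0,"ty":0,"tz":-0.5,"spin":0,"claw":1},{"tx":-0.4,"ty":0,"tz":0,"spin":0,"claw":1},{"tx":0,"ty":0,"tz":0,"spin":0,"claw":1},{"tx":0,"ty":0,"tz":0.16,"spin":0,"claw":1},{"tx":0,"ty":0,"tz":0,"spin":0,"claw":1}]' | sed -n '2p;4p'
for k in 1; do
python3 -m pendant '[{"tx":0,"ty":0,"tz":0.05,"spin":0,"claw":1},{"tx":0,"ty":0,"tz":0,"spin":0,"claw":1}]' | sed -n '2p;4p'
python3 -m pendant '[{"tx":0,"ty":0,"tz":0.05,"spin":0,"claw":1},{"tx":0,"ty":0,"tz":0,"spin":0,"claw":1}]' | sed -n '2p;4p'
python3 -m pendant '[{"tx":0,"ty":0,"tz":0.05,"spin":0,"claw":1},{"tx":0,"ty":0,"tz":0,"spin":0,"claw":1}]' | sed -n '2p;4p'
done
```

```text
tool_pos: [0.6012, -0.0328, 0.0757]
force: [0.5, -0.6, 0.1]
tool_pos: [0.6023, -0.0329, 0.0747]
force: [-0.2, 0.1, 0.6]
tool_pos: [0.6024, -0.0332, 0.0724]
force: [-0.8, 0.3, -0.3]
tool_pos: [0.6024, -0.0333, 0.0698]
force: [0.0, -0.5, -0.1]
```

```bash
python3 -m pendant '[{"tx":0,"ty":0,"tz":0.04,"spin":0,"claw":1},{"tx":0,"ty":0,"tz":0,"spin":0,"claw":1}]' | sed -n '2p;4p'
python3 -m pendant '[{"tx":0,"ty":0,"tz":0.03,"spin":0,"claw":1},{"tx":0,"ty":0,"tz":0,"spin":0,"claw":1}]' | sed -n '2p;4p'
python3 -m pendant '[{"tx":0,"ty":0,"tz":-0.6,"spin":0,"claw":1},{"tx":-0.42,"ty":0,"tz":0,"spin":0,"claw":1},{"tx":-0.42,"ty":0,"tz":0,"spin":0,"claw":1},{"tx":0,"ty":0,"tz":0.4,"spin":0,"claw":1},{"tx":0,"ty":0,"tz":0,"spin":0,"claw":1}]' | sed -n '2p;4p'
python3 -m pendant '[{"tx":0,"ty":0,"tz":0.05,"spin":0,"claw":1},{"tx":0,"ty":0,"tz":0,"spin":0,"claw":1}]' | sed -n '2p;4p'
python3 -m pendant '[{"tx":0,"ty":0,"tz":0.04,"spin":0,"claw":1},{"tx":0,"ty":0,"tz":0,"spin":0,"claw":1}]' | sed -n '2p;4p'
```

```text
tool_pos: [0.6024, -0.0333, 0.0678]
force: [0.3, 0.4, 0.2]
tool_pos: [0.6027, -0.0333, 0.0675]
force: [-2.8, 0.7, 5.7]
tool_pos: [0.6094, -0.0741, 0.073]
force: [0.2, 0.6, 0.6]
tool_pos: [0.6117, -0.0733, 0.0739]
force: [0.7, 0.9, 0.4]
tool_pos: [0.6119, -0.0741, 0.0721]
force: [0.9, -0.7, 0.1]
```

```bash
python3 -m pendant '[{"tx":0,"ty":0,"tz":0.05,"spin":0,"claw":1},{"tx":0,"ty":0,"tz":0,"spin":0,"claw":1}]' | sed -n '2p;4p'
python3 -m pendant '[{"tx":0,"ty":0,"tz":0.03,"spin":0,"claw":1},{"tx":0,"ty":0,"tz":0,"spin":0,"claw":1}]' | sed -n '2p;4p'
python3 -m pendant '[{"tx":0,"ty":0,"tz":0.03,"spin":0,"claw":1},{"tx":0,"ty":0,"tz":0,"spin":0,"claw":1}]' | sed -n '2p;4p'
python3 -c "
from h import *
print(tool([.6076,-.054]))"
```

```text
tool_pos: [0.6117, -0.0743, 0.0693]
force: [0.4, 0.2, 0.5]
tool_pos: [0.6118, -0.0742, 0.0679]
force: [-0.1, -0.1, 1.3]
tool_pos: [0.612, -0.0743, 0.0675]
force: [-1.7, 0.8, 5.1]
('pos', array([ 0.612 , -0.0743,  0.0675]), 'yaw', np.float64(102.8), 'tool dx,dy mm', np.float64(20.7), np.float64(0.2))
```

Both ends now touch at the seated height (top at 0.050): the cover is home. I rise for a last numerical check of the cover and modules.

```bash
python3 -m pendant '[{"tx":0,"ty":0,"tz":-0.8,"spin":0,"claw":0},{"tx":0,"ty":0,"tz":-0.8,"spin":0,"claw":0},{"tx":-0.9,"ty":0,"tz":0,"spin":0,"claw":0},{"tx":-0.5,"ty":0,"tz":0,"spin":0,"claw":0},{"tx":0,"ty":0,"tz":0,"spin":0,"claw":0},{"tx":0,"ty":0,"tz":0,"spin":0,"claw":0}]' | sed -n '2p'
python3 -c "
from h import *
seated('w20.png')"
python3 -m pendant '[{"tx":0.5,"ty":0,"tz":-0.8,"spin":0,"claw":0},{"tx":0.9,"ty":0,"tz":-0.8,"spin":0,"claw":0},{"tx":0.9,"ty":0,"tz":-0.8,"spin":0,"claw":0},{"tx":0.9,"ty":0,"tz":-0.2,"spin":0,"claw":0},{"tx":0.9,"ty":0,"tz":0,"spin":0,"claw":0},{"tx":0,"ty":0,"tz":0,"spin":0,"claw":0},{"tx":0,"ty":0,"tz":0,"spin":0,"claw":0}]' | sed -n '2p'
python3 - <<'E'
from h import *
look(z=.084,lim=235,f='w21.png')
i=cams.camera_info('wrist')
print([np.round(proj(i,[x,y,.084]),0).tolist() for x,y in((.6152,.2248),(.6214,.1682),(.6273,.1125))])
it=cams.camera_info('top');t=shot('top','t21.png')
d=np.abs(t.astype(int)-cv2.imread('pics/top0.png')[:,:,::-1]).sum(2)
for n,p in(('tape',(423,220)),('solder',(199,232))): print(n,d[p[1]-12:p[1]+12,p[0]-12:p[0]+12].mean())
E
```

```text
tool_pos: [0.6268, -0.141, 0.1457]
rows [ 34 127] cols [(42, [272, 363]), (52, [272, 363]), (62, [272, 363]), (72, [272, 363]), (82, [273, 363]), (92, [273, 362]), (102, [273, 362]), (112, [273, 362])] cols h [(282, [34, 127]), (296, [34, 128]), (310, [34, 127]), (324, [34, 127]), (338, [34, 127]), (352, [33, 127])]
0.05 [[271.7, 29.1], [364.2, 29.2], [361.6, 123.0], [274.2, 123.0]]
0.056 [[270.5, 27.0], [365.4, 27.0], [362.7, 123.4], [273.1, 123.3]]
0.06 [[269.6, 25.5], [366.2, 25.6], [363.5, 123.6], [272.3, 123.6]]
(array([608. , -56.9]), array([60.9, 60.9]), 13.0)
tool_pos: [0.5816, 0.0579, 0.2763]
376 136 (array([627.9, 112.1]), array([45.1, 31. ]), 6.5) ('pos', array([0.5819, 0.0568, 0.2761]), 'yaw', np.float64(102.8), 'tool dx,dy mm', np.float64(43.8), np.float64(57.1))
385 76 (array([621. , 167.5]), array([45. , 30.8]), 6.2) ('pos', array([0.5819, 0.0568, 0.2761]), 'yaw', np.float64(102.8), 'tool dx,dy mm', np.float64(99.3), np.float64(62.7))
[[395.0, 8.0], [385.0, 74.0], [376.0, 134.0]]
tape 2.2100694444444446
solder 1.6892361111111112
```

```bash
python3 -m pendant '[{"tx":0.9,"ty":0,"tz":0,"spin":0,"claw":0},{"tx":0.6,"ty":0,"tz":0,"spin":0,"claw":0},{"tx":0,"ty":0,"tz":0,"spin":0,"claw":0},{"tx":0,"ty":0,"tz":0,"spin":0,"claw":0}]' | sed -n '1,2p'
python3 - <<'E'
from h import *
look(z=.084,lim=235)
E
```

```text
time_s: 68.88
tool_pos: [0.5659, 0.1286, 0.2761]
373 207 (array([628., 112.]), array([45. , 31.3]), 6.2) ('pos', array([0.566 , 0.1283, 0.2761]), 'yaw', np.float64(102.6), 'tool dx,dy mm', np.float64(-29.5), np.float64(56.9))
381 153 (array([621.1, 167.3]), array([44.8, 30.8]), 6.2) ('pos', array([0.566 , 0.1283, 0.2761]), 'yaw', np.float64(102.6), 'tool dx,dy mm', np.float64(26.0), np.float64(62.3))
390 92 (array([614.6, 224.8]), array([45. , 30.8]), 6.0) ('pos', array([0.566 , 0.1283, 0.2761]), 'yaw', np.float64(102.6), 'tool dx,dy mm', np.float64(83.5), np.float64(68.5))
```

All three modules are within about 1 mm of their sockets and aligned; handing in.

```bash
python3 -c "
from h import *
print(env.sign_off())"
```

```text
the job is handed in; nothing more can be done
None
```

I handed the job in at about 69 s with all three modules home in sockets and the cover seated open side down in the pocket, tape and solder reel untouched; by my own final checks everything is within the limits, but the hand-in returned no verdict.

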